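# Unlock the stores box, load track bolts, rock a bearing ball out of a flask, lock up

### The job

Unlock the grey stores box by setting its left dial to 2 and its right dial to 3 and lift off the lid; then lay all the track bolts from the table in the box, and take the clear flask from its rubber mat and rock it side to side, neck down over the box, until the bearing ball jammed in its neck has dropped into the box. Lay the empty flask back flat on its mat, put the lid back squarely and fully down, and only then lock it by turning both dials to 0. Do not shift the other things on the table.

Things in the scene. Friction and masses are not known exactly. Their poses are not given: they have to be found in the camera images.
- strongbox: fixed open-topped grey steel box, 140 mm along x, 220 mm along y, 65 mm high; walls and floor 5 mm (inside 130 x 210 mm, 60 mm deep). Origin: centre of its underside, on the table; z up. +y points to the left dial, -y to the right dial. Under each dial a dark plate (top 70 mm up, 116 mm along x, reaching 191 mm from the box centre) bears the white numbers 0 to 5 in a half circle on its outer side.
- grip_left (a point): centre of the left dial's grip bar, on the dial's upright axis (x = 0, y = 134 mm in the box's frame), 96 mm above the table. The black bar is 36 mm long, 14 mm wide, 30 mm tall (81 to 111 mm above the table), and lies along the dial's red line. Below it, 75 to 81 mm up, is the dial's thin disc of 38 mm radius with one flat side.
- grip_right (a point): the same point of the right dial (x = 0, y = -134 mm in the box's frame); same dial. Either disc overhangs its end of the lid by 14 mm, 4 mm above it, and holds it down unless the disc's flat side faces the lid: within 10 degrees of that dial's code number.
- dial_left (a joint): left dial, turn in rad: number n is at 0.628 n, growing clockwise seen from above; range -0.1 to 3.24; stays where left (friction 0.05 N m). The red line on the disc, along the grip bar, points to the number: along the box's -x (to the robot) at 0, its +y at 2.5, its +x at 5. Code number: 2 (1.257 rad).
- dial_right (a joint): right dial, turn in rad: number n is at 0.628 n, growing clockwise seen from above; range -0.1 to 3.24; stays where left (friction 0.05 N m). The red line points along the box's +x (away from the robot) at 0, its -y at 2.5, its -x at 5. Code number: 3 (1.885 rad).
- lid: loose lid, 0.35 kg: plate 140 (x) x 220 (y) x 6 mm; on top, as handle, a black upright rib 12 mm thick in x, 80 mm long in y, 30 mm tall (to 36 mm above the origin); below, a 124 x 204 mm step, 5 mm deep, that fits into the box's opening. Origin: centre of the plate's underside, 65 mm above the box's underside when seated; axes as the box's when on it (half a turn is as good).
- mat: black rubber mat fixed to the table, 230 mm along x, 110 mm along y, 3 mm thick. Origin: centre of its underside. The flask lies on it.
- flask: loose clear flat flask, lying, 0.16 kg, 175 mm long, 27 mm thick. Origin: centre of its underside as it lies; x axis along it to the open mouth at x = 87.5 mm. Body 60 mm wide (y) from x = -87.5 to -5 mm, then shoulders, then a neck 42 mm wide (inside 36 mm, 21 mm high) from x = 10 mm on. Tip the mouth 20 degrees down and roll the flask 30 degrees about x each way in turn to free the ball.
- flask_mouth (a point): centre of the flask's open mouth, at x = 87.5 mm, y = 0, z = 13.5 mm in the flask's frame.
- barb1 (a point): tip of the first black barb inside the neck: from the +y side wall (root at x = 45 mm in the flask's frame), reaching 13.5 mm in and slanting back 33 degrees towards the body. With the neck down the ball is caught behind it; rolled -y side down, the ball passes it.
- barb2 (a point): tip of the second barb, the same from the -y side wall (root at x = 78 mm); the ball passes it and leaves the mouth when the flask is rolled +y side down.
- ball_center (a point): centre of the steel bearing ball, 18 mm across, 24 g, at first behind the first barb in the flask's neck.
- bolt1: dark steel track bolt lying on the table, if present (two or three of four are): 0.35 kg, shank 22 mm thick along x; square head 36 mm wide at x = -55 to -37 mm, square nut of that width at 27 to 43 mm, shank end at 50 mm; bare shank between. Origin: under the shank, on the table (shank axis at z = 18 mm). If it rolls to another flat, the origin turns about the shank axis.
- bolt2: dark steel track bolt lying on the table, if present (two or three of four are): 0.35 kg, shank 22 mm thick along x; square head 36 mm wide at x = -55 to -37 mm, square nut of that width at 27 to 43 mm, shank end at 50 mm; bare shank between. Origin: under the shank, on the table (shank axis at z = 18 mm). If it rolls to another flat, the origin turns about the shank axis.
- bolt3: dark steel track bolt lying on the table, if present (two or three of four are): 0.35 kg, shank 22 mm thick along x; square head 36 mm wide at x = -55 to -37 mm, square nut of that width at 27 to 43 mm, shank end at 50 mm; bare shank between. Origin: under the shank, on the table (shank axis at z = 18 mm). If it rolls to another flat, the origin turns about the shank axis.
- bolt4: dark steel track bolt lying on the table, if present (two or three of four are): 0.35 kg, shank 22 mm thick along x; square head 36 mm wide at x = -55 to -37 mm, square nut of that width at 27 to 43 mm, shank end at 50 mm; bare shank between. Origin: under the shank, on the table (shank axis at z = 18 mm). If it rolls to another flat, the origin turns about the shank axis.
- tape_roll: bystander, not to be shifted: roll of yellow tape lying flat, 90 mm across, 25 mm high. Origin: centre of its underside.
- spray_can: bystander, not to be shifted: white spray can standing upright, 60 mm across, 160 mm high. Origin: centre of its underside.
- grease_jar: bystander, not to be shifted: jar, 76 mm across, 90 mm high. Origin: centre of its underside.
- rail_clamp: bystander, not to be shifted: yellow cast rail clamp, U-shaped, 50 x 120 x 90 mm, its screw standing out 50 mm along +y. Origin: centre of its underside.
- work_lamp: bystander, not to be shifted: black hand lamp with a bail, 90 x 120 x 96 mm. Origin: centre of its underside.
- wrench: bystander, not to be shifted: steel wrench lying flat, 220 mm long. Origin: centre of its underside.

How it is judged:
By the outcome, as a careful person would: the job done as asked, in the order asked, and still so for the second after the job is handed in, with the robot touching nothing.
Of bolt1, bolt2, bolt3, bolt4 only 2 to 3 are there at a start; the rules pass over those that are not, and their reading is None.
At some moment in a run one of bolt1, bolt2, bolt3, bolt4 may be knocked a few centimetres aside while the robot is not near it.
Once in a run the grip may slacken for a moment while it holds something.
It also fails if it takes over 208 s, if anything falls off the work surface, if the arm or the gripper's body presses on something with over 40 N, if the wrist force passes 120 N, or if a joint passes its speed limit or range.

### The arm

A 6-joint arm with a two-finger parallel gripper is mounted at the origin on the work surface. World frame = base frame: x ahead of the robot, y to its left, z up, the work surface at z = 0. Lengths are in m, angles in rad, forces in N, time in s.
With the tool pointing down it reaches from about 0.35 to 0.8 m from the base axis. Payload 7.3 kg.
Tool frame: the origin (TCP) lies at the very end of the fingers, on their centre line; the grasp point (between the pads) lies 19 mm behind it (tcp_to_grasp is the distance from the TCP to the grasp point, in m); z points along the fingers, y is the line along which they close (so a half turn about z gives the same grasp; the last joint's range is limited). The gripper opens to 85 mm and grips with 20 to 120 N. Pads are 22 mm wide; open, the fingers measure 114 mm over their backs; the gripper's body (76 mm by 85 mm) begins 54 mm behind the grasp point. The pads swing forward as they close: fully open they stand 13 mm farther back than shut.
Start: joints at [1.179, 0.342, 1.524, -0, 1.275, -0.146], TCP at [0.128, 0.509, 0.231] pointing down, gripper open.
Joint ranges: [-2.53, 2.53], [-0.77, 2.02], [0.04, 2.7], [-1, 4.14], [0.28, 2.66], [-3.11, 3.11]. Speed limits (rad/s): [2.57, 2.57, 3.14, 3.14, 3.14, 3.14].

### API

Orientations are given as a unit quaternion [w, x, y, z].
In Python, from bench import * gives the robot as it stands.
- The arm moves only by the tool drive_tool, never from a script. Its arguments are lists of equal length, an entry for each row: "offset": the shift along the world's x, y, z in mm, a list of three; "dr": the turn, a rotation vector about the world's x, y, z in degrees, a list of three. In form: {"offset": [[dx, dy, dz], ...], "dr": [[ax, ay, az], ...]}. A call has exactly 8 rows; each row shifts and turns the commanded pose from where the row before left it; what a row does not reach is not made up. A row lasts 1/10 s, in which the tool goes at most 50 mm and 8.59 degrees, less where a joint would pass 70% of its speed; a pose out of reach is approached as far as the arm can. A call is refused whole if a number of a shift passes 50 or a number of a turn 8.59, either way. A call with a gripper value outside its range is refused whole. "grip" is the finger opening in mm, from 0 to 85.4, set as the call begins (left out, the last holds). The fingers move at their own pace and stop on an object; "newtons" is the grip in N (left out, the last holds). Time passes only in rows, so rows that do not move let the fingers close, or fill a call up. It gives the time, the measured TCP pose, the force, the opening and the grip force at its end, in the units of the state.
- sense(): the state, without advancing time (a new reading comes with each control period).
- get_image(name): name is "side" or "top"; returns a dict with "image" (480x640x3 uint8, red, green, blue), "fx", "fy", "cx", "cy" (pixels), "origin" and "orientation" of the camera in the world. Camera axes: x right, y down, z forward; pixel columns grow to the right and rows downward; lengths in m; the calibration is good to about 2 mm. A picture is of the moment at which its call begins. There is no depth.
- job_done(): hands the job in; it is judged then, once.
Trained networks look in the newest picture that a camera, given by its name, has taken for a name from the list of things; names that differ only in an ending like _2 or _b are one class to them, and where a whole thing is asked for, a point or a joint stands for the part that bears it (a point fixed in the world has none). Each returns a list of dicts, best first, with "confidence" (0 to 1); they miss things now and then, are a little off and sometimes report something else, mostly with a low value. They report only what shows in the picture. A call takes as long as a camera call.
- boxes_of(camera, query): "bbox" ([left, top, right, bottom] in pixels, round what is visible of it).
- silhouettes(camera, query): "pixels" (480x640 bool, what is visible of it) and "bbox" ([left, top, right, bottom] in pixels, round what is visible of it).
The state is a dict: "time": time; "q": joint angles; "dq": joint speeds; "tau": joint torques, N m; "ee_pos": TCP position; "tcp_rot": TCP orientation; "ft_force": force on the tool from outside, world axes, zero at the start; "wrist_torque": the same for the moment, N m; "width": finger opening in m; "finger_force": force on a finger pad.
Only numpy, scipy, OpenCV 4.12 (cv2) and the standard library are available. Lean on these libraries where they do the work, as an engineer would, in place of code of your own. Each camera call takes 0.05 s, during which the arm holds its last target. There are 200 camera calls.

## Working session

There is one attempt and no reset: what is moved stays moved. The work goes in short steps, Python scripts to look and compute and a tool call to move; the robot and the scene stay as the last step left them, time stands still between calls to the robot, and variables do not carry over. Pictures are saved under pics/ and viewed, at most 14 in all, crops included, and the job is handed in when it is done.

Besides the shell and the picture viewer there is one more tool, called in YAML: its name, and indented under it one key for each argument. drive_tool: Moves the arm, as the interface text tells. Its arguments: {"type":"object","properties":{"offset":{"type":"array","items":{"type":"array","items":{"type":"number"}}},"dr":{"type":"array","items":{"type":"array","items":{"type":"number"}}},"grip":{"type":"number"},"newtons":{"type":"number"}},"required":["offset","dr"]}

```bash
mkdir -p pics; ls
cat > h.py <<'E'
from bench import *
import numpy as np, cv2
from scipy.spatial.transform import Rotation as R
def rot(q): return R.from_quat([q[1],q[2],q[3],q[0]])
def snap(n,fn=None):
    d=get_image(n)
    if fn: cv2.imwrite('pics/'+fn,cv2.cvtColor(d['image'],cv2.COLOR_RGB2BGR))
    return d
def ray(d,u,v,z):
    r=rot(d['orientation']).apply([(u-d['cx'])/d['fx'],(v-d['cy'])/d['fy'],1]); o=np.array(d['origin'])
    return o+r*(z-o[2])/r[2]
def proj(d,p):
    c=rot(d['orientation']).inv().apply(np.array(p)-d['origin']); c=np.atleast_2d(c)
    return np.c_[d['fx']*c[:,0]/c[:,2]+d['cx'],d['fy']*c[:,1]/c[:,2]+d['cy']]
E
python3 - <<'E'
from h import *
for n in('top','side'):
    d=snap(n,n+'0.png'); print(n,d['origin'],d['orientation'],d['fx'],d['cx'],d['cy'])
    for q in('strongbox','lid','grip_left','mat','flask','bolt1','tape_roll','spray_can','grease_jar','rail_clamp','work_lamp','wrench'):
        print(q,[(list(map(int,b['bbox'])),round(b['confidence'],2)) for b in boxes_of(n,q)][:5])
s=sense();print(s)
E
```

```text
pics
top [ 0.43548231 -0.00945293  1.23704425] [-0.04056713  0.70805859 -0.70460696  0.0231597 ] 480.10377676451145 319.0388263341282 240.5094096674131
strongbox [([232, 171, 394, 247], 0.83)]
lid [([266, 174, 364, 241], 0.91)]
grip_left [([233, 172, 391, 246], 0.66)]
mat [([163, 222, 224, 321], 0.62)]
flask [([182, 233, 211, 303], 0.96), ([248, 116, 303, 169], 0.66), ([352, 201, 383, 225], 0.27)]
bolt1 [([470, 268, 490, 313], 0.97), ([472, 215, 508, 253], 0.7), ([246, 118, 302, 169], 0.39)]
tape_roll [([374, 303, 408, 339], 0.56), ([475, 215, 510, 255], 0.44), ([246, 182, 276, 205], 0.28)]
spray_can [([367, 119, 392, 160], 0.64), ([414, 153, 449, 183], 0.22)]
grease_jar [([416, 154, 448, 188], 0.63)]
rail_clamp [([131, 186, 205, 212], 0.83)]
work_lamp [([180, 232, 212, 304], 0.68)]
wrench [([426, 335, 516, 376], 0.96)]
side [-0.12495925 -0.67819759  0.89052786] [-0.39063373  0.84482187 -0.33038384  0.15661358] 450.9318353076523 318.987970634293 245.22160412022
strongbox []
lid [([302, 209, 379, 263], 0.82)]
grip_left [([291, 194, 395, 284], 0.93)]
mat [([199, 202, 272, 249], 0.81), 
[... 468 characters left out ...]

{'time': 1.3, 'q': array([ 1.17896844e+00,  3.41962146e-01,  1.52410468e+00,  2.21841918e-05,
        1.27542614e+00, -1.45989474e-01]), 'dq': array([ 8.75633463e-04, -1.89189244e-03,  1.10195599e-03,  9.17254385e-05,
       -8.74205114e-04,  1.30623594e-04]), 'tau': array([-4.94274514e-05, -4.33560169e+01, -2.46280843e+01, -1.15556581e-04,
        2.38223320e-04,  3.78748382e-06]), 'ee_pos': array([0.12773901, 0.50923186, 0.23133953]), 'tcp_rot': array([3.01200291e-06, 1.22613112e-01, 9.92454544e-01, 5.08720597e-05]), 'ft_force': array([-0.01798958, -0.79219549, -0.1332093 ]), 'wrist_torque': array([-0.03363365, -0.01795728, -0.03703412]), 'finger_force': 0.0, 'width': 0.08531739611611393}
```

Run:
```python
import cv2,numpy as np
im=cv2.imread('pics/top0.png'); cv2.imwrite('pics/a.png',cv2.resize(im[100:400,120:520],(800,600),interpolation=cv2.INTER_CUBIC))
```

```text
(no output)
```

View pics/a.png

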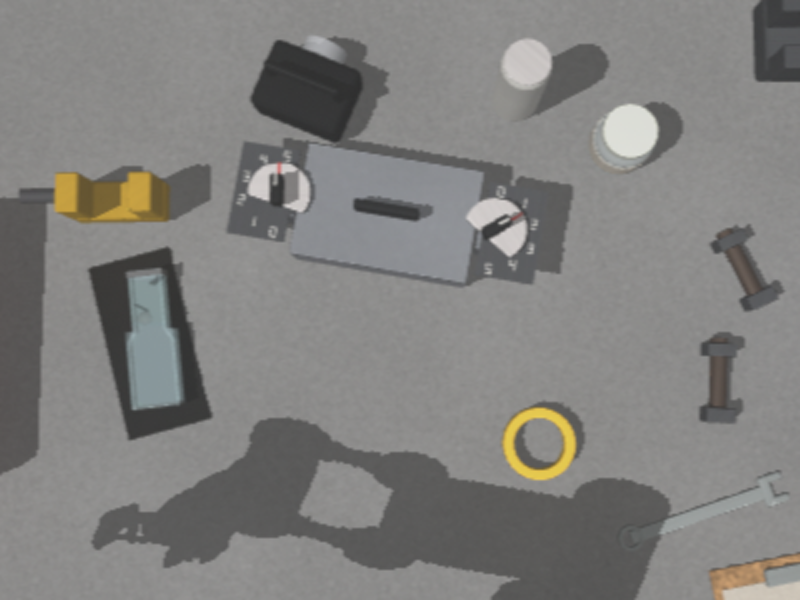

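View pics/side0.png

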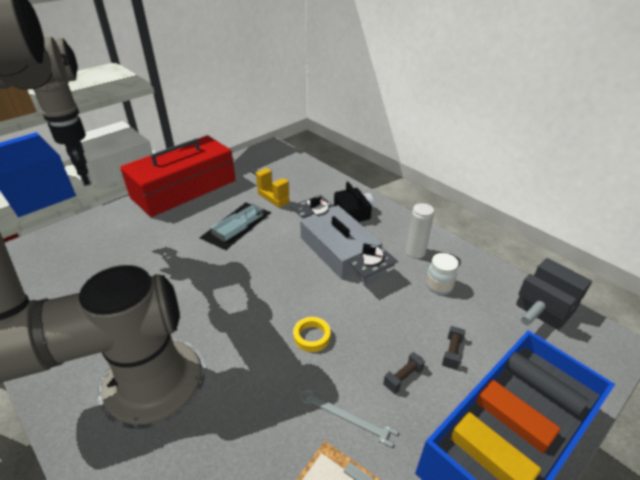

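The top view shows all the parts: lid corners at about (310,142), (485,168), (470,285) and (292,255) in the crop. The left dial points near 5 and the right dial to between 1 and 2. There are two bolts on the right at crop (745,268) and (720,378), and the flask mouth points away from the robot at (145,275). Now I'll fit models to the silhouettes.

```bash
cat >> h.py <<'E'
from scipy.optimize import minimize
def B(x0,x1,y0,y1,z0,z1): return np.array([[x,y,z] for x in(x0,x1) for y in(y0,y1) for z in(z0,z1)])/1000
M={'lid':[B(-70,70,-110,110,65,71),B(-6,6,-40,40,71,101)],
'flask':[B(-87.5,-5,-30,30,3,30),B(10,87.5,-21,21,3,30),np.r_[B(-6,-5,-30,30,3,30),B(10,11,-21,21,3,30)]],
'mat':[B(-115,115,-55,55,0,3)],
'bolt1':[B(-55,-37,-18,18,0,36),B(27,43,-18,18,0,36),B(-55,50,-9,9,9,27)]}
def draw(d,m,p,s=4):
    im=np.zeros((480*s,640*s),np.uint8)
    c,sn=np.cos(p[2]),np.sin(p[2])
    for b in M[m]:
        w=np.c_[b[:,0]*c-b[:,1]*sn+p[0],b[:,0]*sn+b[:,1]*c+p[1],b[:,2]]
        h=cv2.convexHull((proj(d,w)*s+s/2).astype(np.float32))
        cv2.fillConvexPoly(im,np.round(h).astype(np.int32),1)
    return cv2.resize(im.astype(np.float32),(640,480),interpolation=cv2.INTER_AREA)
def fit(m,p0,views):
    def cost(x):
        p=[x[0]/1000,x[1]/1000,np.radians(x[2])]; t=0
        for d,k in views:
            a=draw(d,m,p); t+=1-np.minimum(a,k).sum()/max(np.maximum(a,k).sum(),1)
        return t
    x0=[p0[0]*1000,p0[1]*1000,np.degrees(p0[2])]
    r=minimize(cost,x0,method='Nelder-Mead',options=dict(initial_simplex=[x0]+[[x0[j]+(j==i)*8 for j in range(3)] for i in range(3)],xatol=.1,fatol=1e-4))
    return np.round(r.x,1),round(r.fun,3)
E
python3 - <<'E'
from h import *
T=get_image('top')
S={}
ts={}
for m in('lid','flask','mat','bolt1'): ts[m]=[b for b in silhouettes('top',m) if b['confidence']>.5][:2]
D=get_image('side')
for m in('lid','flask','mat','bolt1'): S[m]=[b for b in silhouettes('side',m) if b['confidence']>.5][:2]
for m in M:
    for b in ts[m]:
        k=b['pixels'].astype(np.float32)
        v,u=np.nonzero(b['pixels']); z={'lid':.07,'flask':.02,'mat':0,'bolt1':.02}[m]
        c=ray(T,u.mean(),v.mean(),z); 
        yaws={'lid':[-10],'flask':[10],'mat':[10],'bolt1':[0,30,180,210]}[m]
        for y in yaws:
            r=fit(m,[c[0],c[1],np.radians(y)],[(T,k)])
            print(m,b['bbox'],b['confidence'],'top',r)
            q=r[0]; ov=[]
            a=draw(D,m,[q[0]/1e3,q[1]/1e3,np.radians(q[2])])
            for s in S[m]:
                ks=s['pixels'].astype(np.float32)
                if np.minimum(a,ks).sum()/np.maximum(a,ks).sum()>.2: 
                    print('   side-only',fit(m,[q[0]/1e3,q[1]/1e3,np.radians(q[2])],[(D,ks)]),'both',fit(m,[q[0]/1e3,q[1]/1e3,np.radians(q[2])],[(D,ks),(T,k)]))
im=T['image'].astype(int)
red=(im[...,0]-np.maximum(im[...,1],im[...,2])>50)
red[:150]=0;red[260:]=0
v,u=np.nonzero(red)
for uu,vv in zip(u,v): print(uu,vv,im[vv,uu],np.round(ray(T,uu,vv,.081)*1000)[:2])
c=cv2.cvtColor(T['image'],cv2.COLOR_RGB2BGR)
cv2.imwrite('pics/b.png',np.hstack([cv2.resize(c[165:225,228:288],(400,400),interpolation=cv2.INTER_CUBIC),cv2.resize(c[185:245,348:408],(400,400),interpolation=cv2.INTER_CUBIC)]))
E
```

```text
lid [265.5, 173.9, 362.4, 240.9] 0.76 top (array([627.1,  34. ,  -9.2]), np.float64(0.046))
   side-only (array([626.3,  36.6,  -9.5]), np.float64(0.071)) both (array([626.5,  35.6,  -9.6]), np.float64(0.13))
flask [181.7, 233.0, 213.1, 303.5] 0.69 top (array([473.3, 334.6,   6.9]), np.float64(0.047))
   side-only (array([472.9, 337.1,   6.4]), np.float64(0.056)) both (array([472.6, 335.6,   6.6]), np.float64(0.123))
mat [164.1, 225.1, 224.1, 321.1] 0.63 top (array([467.2, 343. ,  15.3]), np.float64(0.436))
   side-only (array([466.9, 345.7,  15.4]), np.float64(0.605)) both (array([467.1, 343.4,  15.4]), np.float64(1.048))
bolt1 [474.0, 216.3, 508.5, 255.8] 0.83 top (array([ 567.2, -413.6,   26. ]), np.float64(0.129))
   side-only (array([ 566.5, -411.4,   26.7]), np.float64(0.113)) both (array([ 566.8, -412.2,   26.3]), np.float64(0.26))
bolt1 [474.0, 216.3, 508.5, 255.8] 0.83 top (array([ 566.9, -413.5,   26.2]), np.float64(0.126))
   side-only (array([ 566.1, -411.7,   26.8]), np.float64(0.114)) both (array([ 567.1, -412.2,   26.2]), np.float64(0.26))
bolt1 [474.0, 216.3, 508.5, 2
[... 28231 characters left out ...]
54  46  43] [492. 590.]
86 259 [136  43  40] [493. 588.]
87 259 [115  38  36] [493. 585.]
88 259 [99 36 35] [493. 583.]
89 259 [93 36 34] [493. 580.]
90 259 [93 36 35] [493. 578.]
91 259 [93 36 35] [493. 575.]
92 259 [93 36 35] [493. 573.]
93 259 [93 35 34] [493. 570.]
94 259 [91 36 36] [493. 568.]
98 259 [91 37 35] [493. 558.]
99 259 [92 37 36] [493. 556.]
100 259 [92 37 35] [493. 553.]
101 259 [92 37 35] [493. 551.]
102 259 [92 38 37] [493. 548.]
103 259 [91 37 36] [493. 546.]
104 259 [91 37 36] [493. 543.]
105 259 [92 39 37] [493. 541.]
106 259 [91 38 36] [493. 538.]
107 259 [92 38 37] [493. 536.]
108 259 [92 39 37] [493. 533.]
109 259 [92 39 37] [493. 531.]
110 259 [94 42 41] [493. 528.]
```

View pics/b.png

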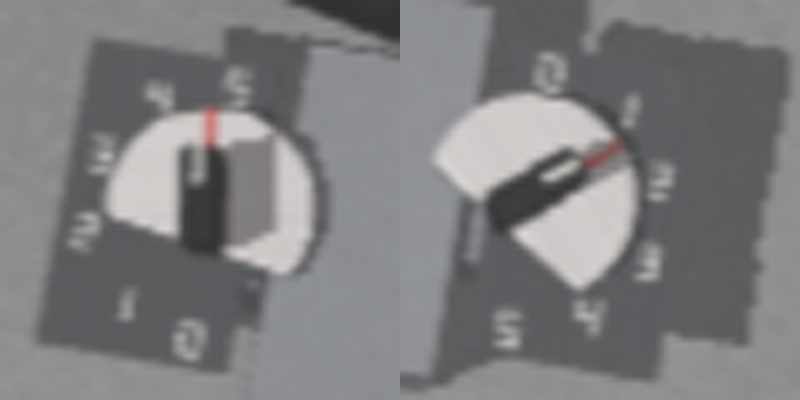

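drive_tool:
  offset:
    - [21.7,-14.2,0]
    - [21.7,-14.2,0]
    - [21.7,-14.2,0]
    - [21.7,-14.2,0]
    - [21.7,-14.2,0]
    - [21.7,-14.2,0]
    - [21.7,-14.2,0]
    - [21.7,-14.2,0]
  dr:
    - [0,0,-6.92]
    - [0,0,-6.92]
    - [0,0,-6.92]
    - [0,0,-6.92]
    - [0,0,-6.92]
    - [0,0,-6.92]
    - [0,0,-6.92]
    - [0,0,-6.92]
  grip: 40
  newtons: 40

```text
time: 2.6
ee_pos: [0.3022, 0.395, 0.2314]
tcp_rot: [0.0, 0.572, 0.821, 0.0]
ft_force: [0.8, 0.3, 0.8]
width: 0.0402
finger_force: 0.0
```

drive_tool:
  offset:
    - [21.7,-14.2,0]
    - [21.7,-14.2,0]
    - [21.7,-14.2,0]
    - [21.7,-14.2,0]
    - [21.7,-14.2,0]
    - [21.7,-14.2,0]
    - [21.7,-14.2,0]
    - [21.7,-14.2,0]
  dr:
    - [0,0,-6.92]
    - [0,0,-6.92]
    - [0,0,-6.92]
    - [0,0,-6.92]
    - [0,0,-6.92]
    - [0,0,-6.92]
    - [0,0,-6.92]
    - [0,0,-6.92]

```text
time: 3.4
ee_pos: [0.4758, 0.2814, 0.2313]
tcp_rot: [0.0, 0.887, 0.461, 0.0]
ft_force: [-0.2, -0.0, 0.3]
width: 0.0403
finger_force: 0.0
```

drive_tool:
  offset:
    - [21.7,-14.2,0]
    - [21.7,-14.2,0]
    - [21.7,-14.2,0]
    - [21.7,-14.2,0]
    - [21.7,-14.2,0]
    - [21.7,-14.2,0]
    - [21.7,-14.2,0]
    - [21.7,-14.2,0]
  dr:
    - [0,0,-6.92]
    - [0,0,-6.92]
    - [0,0,-6.92]
    - [0,0,-6.92]
    - [0,0,-6.92]
    - [0,0,-6.92]
    - [0,0,-6.92]
    - [0,0,-6.92]

```text
time: 4.2
ee_pos: [0.6494, 0.1678, 0.2312]
tcp_rot: [0.0, 1.0, -0.004, -0.0]
ft_force: [0.6, 0.3, -0.5]
width: 0.0403
finger_force: 0.0
```

drive_tool:
  offset:
    - [-0.8,0,-24]
    - [0,0,-24]
    - [0,0,-24]
    - [0,0,-24]
    - [0,0,-24]
    - [0,0,-18]
    - [0,0,-6]
    - [0,0,0]
  dr:
    - [0,0,0]
    - [0,0,0]
    - [0,0,0]
    - [0,0,0]
    - [0,0,0]
    - [0,0,0]
    - [0,0,0]
    - [0,0,0]

```text
time: 5.0
ee_pos: [0.6473, 0.1684, 0.0865]
tcp_rot: [0.0, 1.0, -0.001, -0.001]
ft_force: [0.3, 0.2, 0.0]
width: 0.0399
finger_force: 0.0
```

drive_tool:
  offset:
    - [0,0,0]
    - [0,0,0]
    - [0,0,0]
    - [0,0,0]
    - [0,0,0]
    - [0,0,0]
    - [0,0,0]
    - [0,0,0]
  dr:
    - [0,0,0]
    - [0,0,0]
    - [0,0,0]
    - [0,0,0]
    - [0,0,0]
    - [0,0,0]
    - [0,0,0]
    - [0,0,0]
  grip: 8

```text
time: 5.8
ee_pos: [0.6486, 0.1671, 0.089]
tcp_rot: [0.001, 1.0, -0.002, 0.001]
ft_force: [0.1, -5.5, 2.0]
width: 0.0134
finger_force: 41.0
```

drive_tool:
  offset:
    - [0,0,0]
    - [0,0,0]
    - [0,0,0]
    - [0,0,0]
    - [0,0,0]
    - [0,0,0]
    - [0,0,0]
    - [0,0,0]
  dr:
    - [0,0,7]
    - [0,0,7]
    - [0,0,7]
    - [0,0,7]
    - [0,0,7]
    - [0,0,7]
    - [0,0,7]
    - [0,0,7]

```text
time: 6.6
ee_pos: [0.649, 0.166, 0.089]
tcp_rot: [0.002, 0.883, 0.47, 0.001]
ft_force: [1.6, -10.0, 2.1]
width: 0.0133
finger_force: 40.9
```

drive_tool:
  offset:
    - [0,0,0]
    - [0,0,0]
    - [0,0,0]
    - [0,0,0]
    - [0,0,0]
    - [0,0,0]
    - [0,0,0]
    - [0,0,0]
  dr:
    - [0,0,7]
    - [0,0,7]
    - [0,0,7]
    - [0,0,7]
    - [0,0,7]
    - [0,0,7]
    - [0,0,0.8]
    - [0,0,0]

```text
time: 7.4
ee_pos: [0.6499, 0.1657, 0.089]
tcp_rot: [0.003, 0.652, 0.758, 0.0]
ft_force: [4.0, -8.3, -0.8]
width: 0.0134
finger_force: 40.7
```

```bash
cat >> h.py <<'E'
def reds():
    T=get_image('top'); im=T['image'].astype(int)
    red=(im[...,0]-np.maximum(im[...,1],im[...,2])>35)
    for c in([648.6,167.5],[604.4,-96.9]):
        u,v=proj(T,np.array([[c[0]/1e3,c[1]/1e3,.081]]))[0].astype(int)
        P=np.array([ray(T,x,y,.081)[:2]*1000 for y in range(v-18,v+19) for x in range(u-18,u+19) if red[y,x]])
        if len(P): m=P.mean(0); print(len(P),m.round(),'heading',np.degrees(np.arctan2(*(m-c)[::-1])).round(1))
    return T
E
python3 -c "
from h import *
reds()"
```

```text
6 [ 620. -123.] heading -59.5
```

drive_tool:
  offset:
    - [0,0,0]
    - [0,0,0]
    - [0,0,0]
    - [0,0,10]
    - [0,0,20]
    - [0,0,20]
    - [0,0,10]
    - [0,0,0]
  dr:
    - [0,0,0]
    - [0,0,0]
    - [0,0,0]
    - [0,0,0]
    - [0,0,0]
    - [0,0,0]
    - [0,0,0]
    - [0,0,0]
  grip: 40

```text
time: 8.25
ee_pos: [0.6486, 0.1688, 0.1496]
tcp_rot: [0.001, 0.652, 0.758, 0.002]
ft_force: [0.7, 0.8, 0.3]
width: 0.0397
finger_force: 0.0
```

drive_tool:
  offset:
    - [-5.4,-33.2,0]
    - [-5.4,-33.2,0]
    - [-5.4,-33.2,0]
    - [-5.4,-33.2,0]
    - [-5.4,-33.2,0]
    - [-5.4,-33.2,0]
    - [-5.4,-33.2,0]
    - [-5.4,-33.2,0]
  dr:
    - [0,0,2.6]
    - [0,0,2.6]
    - [0,0,2.6]
    - [0,0,2.6]
    - [0,0,2.6]
    - [0,0,2.6]
    - [0,0,2.6]
    - [0,0,2.6]

```text
time: 9.05
ee_pos: [0.6036, -0.0982, 0.1463]
tcp_rot: [-0.001, 0.503, 0.864, -0.0]
ft_force: [0.3, -0.5, 0.5]
width: 0.0402
finger_force: 0.0
```

```bash
python3 -c "
from h import *
s=sense();print(s['ee_pos'],s['tcp_rot']);T=reds()
c=cv2.cvtColor(T['image'],cv2.COLOR_RGB2BGR)
cv2.imwrite('pics/c.png',cv2.resize(c[155:255,228:408],(720,400),interpolation=cv2.INTER_CUBIC))
"
```

```text
[ 0.60361969 -0.09820918  0.14630002] [-8.53447948e-04  5.03376315e-01  8.64066857e-01 -1.50984647e-04]
12 [645. 196.] heading 97.2
```

View pics/c.png

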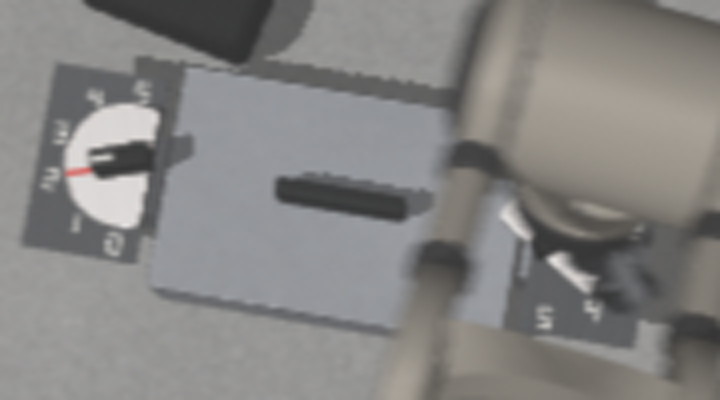

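The left dial's red line points at 2, at crop (65,172), and its flat side faces the lid. The right dial is next.

drive_tool:
  offset:
    - [1,0,-15]
    - [0,0,-20]
    - [0,0,-16]
    - [0,0,-8]
    - [0,0,0]
    - [0,0,0]
    - [0,0,0]
    - [0,0,0]
  dr:
    - [0,0,0]
    - [0,0,0]
    - [0,0,0]
    - [0,0,0]
    - [0,0,0]
    - [0,0,0]
    - [0,0,0]
    - [0,0,0]

```text
time: 9.9
ee_pos: [0.606, -0.0972, 0.0892]
tcp_rot: [0.001, 0.504, 0.864, 0.0]
ft_force: [0.0, 0.5, -0.8]
width: 0.0405
finger_force: 0.0
```

drive_tool:
  offset:
    - [0,0,0]
    - [0,0,0]
    - [0,0,0]
    - [0,0,0]
    - [0,0,0]
    - [0,0,0]
    - [0,0,0]
    - [0,0,0]
  dr:
    - [0,0,0]
    - [0,0,0]
    - [0,0,0]
    - [0,0,0]
    - [0,0,0]
    - [0,0,0]
    - [0,0,0]
    - [0,0,0]
  grip: 8

```text
time: 10.7
ee_pos: [0.6053, -0.0974, 0.0889]
tcp_rot: [0.0, 0.504, 0.864, -0.0]
ft_force: [-4.0, -1.1, 5.2]
width: 0.0131
finger_force: 39.8
```

drive_tool:
  offset:
    - [0,0,0]
    - [0,0,0]
    - [0,0,0]
    - [0,0,0]
    - [0,0,0]
    - [0,0,0]
    - [0,0,0]
    - [0,0,0]
  dr:
    - [0,0,-8.2]
    - [0,0,-8.2]
    - [0,0,-8.2]
    - [0,0,-8.2]
    - [0,0,-8.2]
    - [0,0,-8.2]
    - [0,0,-8]
    - [0,0,0]

```text
time: 11.5
ee_pos: [0.6052, -0.0975, 0.0889]
tcp_rot: [0.0, 0.857, 0.515, -0.0]
ft_force: [-4.6, -1.4, 6.0]
width: 0.0134
finger_force: 39.8
```

drive_tool:
  offset:
    - [0,0,0]
    - [0,0,0]
    - [0,0,0]
    - [0,0,10]
    - [0,0,20]
    - [0,0,30]
    - [0,0,20]
    - [0,0,0]
  dr:
    - [0,0,0]
    - [0,0,0]
    - [0,0,0]
    - [0,0,0]
    - [0,0,0]
    - [0,0,0]
    - [0,0,0]
    - [0,0,0]
  grip: 40

```text
time: 12.3
ee_pos: [0.6075, -0.0976, 0.1724]
tcp_rot: [0.003, 0.856, 0.517, 0.003]
ft_force: [0.5, 0.0, 0.7]
width: 0.0395
finger_force: 0.0
```

drive_tool:
  offset:
    - [2.6,18.8,0]
    - [2.6,18.8,0]
    - [2.6,18.8,0]
    - [2.6,18.8,0]
    - [2.6,18.8,0]
    - [2.6,18.8,0]
    - [2.6,18.8,0]
    - [0,0,0]
  dr:
    - [0,0,2.6]
    - [0,0,2.6]
    - [0,0,2.6]
    - [0,0,2.7]
    - [0,0,2.7]
    - [0,0,2.7]
    - [0,0,2.6]
    - [0,0,0]

```text
time: 13.1
ee_pos: [0.6234, 0.0367, 0.1675]
tcp_rot: [-0.001, 0.761, 0.649, -0.0]
ft_force: [1.0, -0.1, -0.2]
width: 0.0397
finger_force: 0.0
```

drive_tool:
  offset:
    - [0,0,-20]
    - [0,0,-20]
    - [0,0,-20]
    - [0,0,-18]
    - [0,0,-10]
    - [0,0,-5]
    - [0,0,0]
    - [0,0,0]
  dr:
    - [0,0,0]
    - [0,0,0]
    - [0,0,0]
    - [0,0,0]
    - [0,0,0]
    - [0,0,0]
    - [0,0,0]
    - [0,0,0]

```text
time: 13.9
ee_pos: [0.6242, 0.0342, 0.0761]
tcp_rot: [0.001, 0.762, 0.648, 0.0]
ft_force: [1.0, 0.8, 0.6]
width: 0.0402
finger_force: 0.0
```

drive_tool:
  offset:
    - [0,0,0]
    - [0,0,0]
    - [0,0,0]
    - [0,0,0]
    - [0,0,0]
    - [0,0,0]
    - [0,0,0]
    - [0,0,0]
  dr:
    - [0,0,0]
    - [0,0,0]
    - [0,0,0]
    - [0,0,0]
    - [0,0,0]
    - [0,0,0]
    - [0,0,0]
    - [0,0,0]
  grip: 4
  newtons: 80

```text
time: 14.7
ee_pos: [0.6247, 0.0344, 0.0766]
tcp_rot: [0.001, 0.762, 0.648, 0.001]
ft_force: [1.7, -0.9, 5.4]
width: 0.011
finger_force: 79.9
```

drive_tool:
  offset:
    - [0,0,3]
    - [0,0,5]
    - [0,0,8]
    - [0,0,12]
    - [0,0,16]
    - [0,0,16]
    - [0,0,16]
    - [0,0,4]
  dr:
    - [0,0,0]
    - [0,0,0]
    - [0,0,0]
    - [0,0,0]
    - [0,0,0]
    - [0,0,0]
    - [0,0,0]
    - [0,0,0]

```text
time: 15.5
ee_pos: [0.6244, 0.0345, 0.1579]
tcp_rot: [0.001, 0.762, 0.648, 0.001]
ft_force: [-0.2, 0.5, -3.0]
width: 0.0104
finger_force: 78.9
```

drive_tool:
  offset:
    - [-15,5,0]
    - [-30,10,0]
    - [-35,10,0]
    - [-35,10,0]
    - [-35,10,0]
    - [-30,10,0]
    - [-20,10,0]
    - [-5,0,0]
  dr:
    - [0,0,0]
    - [0,0,0]
    - [0,0,0]
    - [0,0,0]
    - [0,0,0]
    - [0,0,0]
    - [0,0,0]
    - [0,0,0]

```text
time: 16.3
ee_pos: [0.416, 0.1003, 0.1553]
tcp_rot: [-0.001, 0.761, 0.648, -0.001]
ft_force: [0.4, -1.0, -3.4]
width: 0.0105
finger_force: 78.9
```

```bash
python3 -c "
from h import *
s=sense();print(s['ee_pos'],s['tcp_rot'],s['ft_force'],s['width'],s['finger_force']);
d=snap('side','d.png')
"
```

```text
[0.41601127 0.10026453 0.15526974] [-7.54861779e-04  7.61415651e-01  6.48263117e-01 -7.53735916e-04] [ 0.37714584 -1.01196791 -3.37794656] 0.010454550703752988 78.87824177742004
```

View pics/d.png

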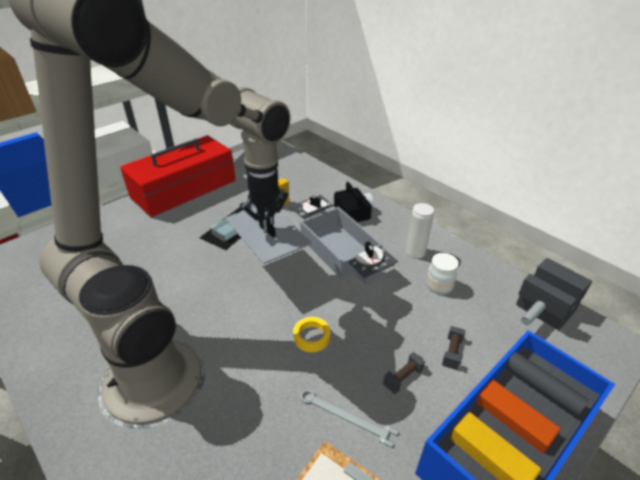

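The lid is held level at side (270,235) and the box is open at (345,240). I'll lower the lid to the table.

drive_tool:
  offset:
    - [0,0,-15]
    - [0,0,-25]
    - [0,0,-30]
    - [0,0,-30]
    - [0,0,-22]
    - [0,0,-10]
    - [0,0,-5]
    - [0,0,-2]
  dr:
    - [0,0,0]
    - [0,0,0]
    - [0,0,0]
    - [0,0,0]
    - [0,0,0]
    - [0,0,0]
    - [0,0,0]
    - [0,0,0]

```text
time: 17.15
ee_pos: [0.4195, 0.0993, 0.0165]
tcp_rot: [0.0, 0.762, 0.648, 0.0]
ft_force: [-5.5, -2.2, 18.1]
width: 0.0107
finger_force: 81.9
```

drive_tool:
  offset:
    - [0,0,-0.5]
    - [0,0,0]
    - [0,0,0]
    - [0,0,0]
    - [0,0,0]
    - [0,0,0]
    - [0,0,0]
    - [0,0,0]
  dr:
    - [0,0,0]
    - [0,0,0]
    - [0,0,0]
    - [0,0,0]
    - [0,0,0]
    - [0,0,0]
    - [0,0,0]
    - [0,0,0]

```text
time: 17.95
ee_pos: [0.4195, 0.0995, 0.0165]
tcp_rot: [0.001, 0.762, 0.648, 0.001]
ft_force: [-0.2, -0.6, 6.8]
width: 0.0105
finger_force: 80.1
```

drive_tool:
  offset:
    - [0,0,0]
    - [0,0,0]
    - [0,0,0]
    - [0,0,0]
    - [0,0,0]
    - [0,0,0]
    - [0,0,0]
    - [0,0,0]
  dr:
    - [0,0,0]
    - [0,0,0]
    - [0,0,0]
    - [0,0,0]
    - [0,0,0]
    - [0,0,0]
    - [0,0,0]
    - [0,0,0]
  grip: 60

```text
time: 18.75
ee_pos: [0.4187, 0.0994, 0.0158]
tcp_rot: [0.0, 0.762, 0.648, 0.0]
ft_force: [0.0, 0.1, -0.5]
width: 0.0602
finger_force: 0.0
```

drive_tool:
  offset:
    - [0,0,15]
    - [0,0,30]
    - [0,0,35]
    - [0,-10,35]
    - [5,-20,25]
    - [9,-25,10]
    - [9,-30,0]
    - [9,-35,0]
  dr:
    - [0,0,0]
    - [0,0,0]
    - [0,0,0]
    - [0,0,0]
    - [0,0,-7]
    - [0,0,-7]
    - [0,0,-7]
    - [0,0,-7]

```text
time: 19.55
ee_pos: [0.4511, -0.0213, 0.1664]
tcp_rot: [0.0, 0.897, 0.442, 0.001]
ft_force: [0.7, -0.2, -0.1]
width: 0.0602
finger_force: 0.0
```

drive_tool:
  offset:
    - [12,-42,0]
    - [12,-42,0]
    - [12,-42,0]
    - [12,-42,0]
    - [12,-42,0]
    - [12,-42,0]
    - [12,-42,0]
    - [12,-42,0]
  dr:
    - [0,0,-7]
    - [0,0,-7]
    - [0,0,-7]
    - [0,0,-6]
    - [0,0,0]
    - [0,0,0]
    - [0,0,0]
    - [0,0,0]

```text
time: 20.35
ee_pos: [0.5468, -0.3582, 0.1655]
tcp_rot: [-0.0, 0.975, 0.223, -0.0]
ft_force: [1.1, -0.2, 0.1]
width: 0.0598
finger_force: 0.0
```

drive_tool:
  offset:
    - [10,-35,-30]
    - [5,-20,-30]
    - [0,-3,-30]
    - [0,0,-15]
    - [0,0,0]
    - [0,0,0]
    - [0,0,0]
    - [0,0,0]
  dr:
    - [0,0,0]
    - [0,0,0]
    - [0,0,0]
    - [0,0,0]
    - [0,0,0]
    - [0,0,0]
    - [0,0,0]
    - [0,0,0]

```text
time: 21.15
ee_pos: [0.5626, -0.4148, 0.063]
tcp_rot: [0.001, 0.975, 0.223, 0.001]
ft_force: [-0.3, -0.5, -0.0]
width: 0.0601
finger_force: 0.0
```

```bash
cat >> h.py <<'E'
def bolts():
    for n in('top','side'):
        d=get_image(n)
        for b in silhouettes(n,'bolt1'):
            if b['confidence']<.4: continue
            v,u=np.nonzero(b['pixels']); c=ray(d,u.mean(),v.mean(),.02); out=[]
            k=b['pixels'].astype(np.float32)
            for y in(0,45,90,135):
                r=fit('bolt1',[c[0],c[1],np.radians(y)],[(d,k)]); out.append(r)
            r=min(out,key=lambda r:r[1]); a=np.radians(r[0][2])
            print(n,round(b['confidence'],2),'ctr',(r[0][:2]-5*np.array([np.cos(a),np.sin(a)])).round(1),r[0][2],r[1])
E
python3 -c "
from h import *
bolts();s=sense();print(s['ee_pos'],s['tcp_rot'])"
```

```text
top 0.5 ctr [ 463.7 -369.5] 101.6 0.912
top 0.47 ctr [ 563.1 -414.2] 25.0 0.607
side 0.85 ctr [ 420. -379.] -1.2 0.141
side 0.63 ctr [ 559.9 -414.8] 205.5 0.123
[ 0.56196826 -0.41460935  0.06162137] [5.09715386e-04 9.74866268e-01 2.22790039e-01 3.12126288e-04]
```

drive_tool:
  offset:
    - [0,0,-15]
    - [0,0,-20]
    - [0,0,-12]
    - [0,0,-6]
    - [0,0,-3]
    - [0,0,0]
    - [0,0,0]
    - [0,0,0]
  dr:
    - [0,0,0]
    - [0,0,0]
    - [0,0,0]
    - [0,0,0]
    - [0,0,0]
    - [0,0,0]
    - [0,0,0]
    - [0,0,0]

```text
time: 22.15
ee_pos: [0.5621, -0.4149, 0.0057]
tcp_rot: [0.001, 0.975, 0.223, 0.0]
ft_force: [-0.3, 0.4, 0.2]
width: 0.0598
finger_force: 0.0
```

drive_tool:
  offset:
    - [0,0,0]
    - [0,0,0]
    - [0,0,0]
    - [0,0,0]
    - [0,0,0]
    - [0,0,0]
    - [0,0,0]
    - [0,0,0]
  dr:
    - [0,0,0]
    - [0,0,0]
    - [0,0,0]
    - [0,0,0]
    - [0,0,0]
    - [0,0,0]
    - [0,0,0]
    - [0,0,0]
  grip: 15

```text
time: 22.95
ee_pos: [0.5619, -0.4147, 0.0054]
tcp_rot: [0.0, 0.975, 0.223, 0.0]
ft_force: [-1.3, 0.2, 5.1]
width: 0.0197
finger_force: 78.4
```

drive_tool:
  offset:
    - [0,0,5]
    - [0,0,10]
    - [0,0,20]
    - [0,0,25]
    - [0,0,25]
    - [0,0,25]
    - [0,0,20]
    - [0,0,10]
  dr:
    - [0,0,0]
    - [0,0,0]
    - [0,0,0]
    - [0,0,0]
    - [0,0,0]
    - [0,0,0]
    - [0,0,0]
    - [0,0,0]

```text
time: 23.75
ee_pos: [0.5622, -0.415, 0.1472]
tcp_rot: [0.001, 0.975, 0.223, 0.001]
ft_force: [-0.4, -0.7, -2.9]
width: 0.0195
finger_force: 78.4
```

drive_tool:
  offset:
    - [2,15,10]
    - [4,30,10]
    - [6,40,0]
    - [6,40,0]
    - [6,40,0]
    - [6,40,0]
    - [6,40,0]
    - [6,40,0]
  dr:
    - [0,0,-4]
    - [0,0,-5]
    - [0,0,-5]
    - [0,0,-5]
    - [0,0,-5]
    - [0,0,-5]
    - [0,0,-6.2]
    - [0,0,0]

```text
time: 24.55
ee_pos: [0.6033, -0.1278, 0.1642]
tcp_rot: [-0.0, 0.996, -0.084, -0.001]
ft_force: [0.2, 0.1, -3.2]
width: 0.0194
finger_force: 78.6
```

drive_tool:
  offset:
    - [6,40,0]
    - [5,40,0]
    - [4,25,0]
    - [0,10,0]
    - [0,0,0]
    - [0,0,0]
    - [0,0,0]
    - [0,0,0]
  dr:
    - [0,0,0]
    - [0,0,0]
    - [0,0,0]
    - [0,0,0]
    - [0,0,0]
    - [0,0,0]
    - [0,0,0]
    - [0,0,0]

```text
time: 25.35
ee_pos: [0.6187, -0.016, 0.1648]
tcp_rot: [0.0, 0.997, -0.083, -0.0]
ft_force: [0.3, 0.4, -3.9]
width: 0.0194
finger_force: 78.7
```

drive_tool:
  offset:
    - [0,0,-15]
    - [0,0,-25]
    - [0,0,-25]
    - [0,0,-25]
    - [0,0,-25]
    - [0,0,-20]
    - [0,0,-12]
    - [0,0,-5]
  dr:
    - [0,0,0]
    - [0,0,0]
    - [0,0,0]
    - [0,0,0]
    - [0,0,0]
    - [0,0,0]
    - [0,0,0]
    - [0,0,0]

```text
time: 26.15
ee_pos: [0.6183, -0.0149, 0.0118]
tcp_rot: [-0.0, 0.997, -0.083, -0.001]
ft_force: [0.7, 1.0, -3.1]
width: 0.0191
finger_force: 78.9
```

drive_tool:
  offset:
    - [0,0,-1.5]
    - [0,0,0]
    - [0,0,0]
    - [0,0,0]
    - [0,0,0]
    - [0,0,0]
    - [0,0,0]
    - [0,0,0]
  dr:
    - [0,0,0]
    - [0,0,0]
    - [0,0,0]
    - [0,0,0]
    - [0,0,0]
    - [0,0,0]
    - [0,0,0]
    - [0,0,0]

```text
time: 26.95
ee_pos: [0.6187, -0.0146, 0.0113]
tcp_rot: [0.0, 0.997, -0.082, -0.0]
ft_force: [-0.4, -0.5, -3.5]
width: 0.0194
finger_force: 78.9
```

drive_tool:
  offset:
    - [0,0,0]
    - [0,0,0]
    - [0,0,0]
    - [0,0,0]
    - [0,0,15]
    - [0,0,30]
    - [0,0,40]
    - [0,0,40]
  dr:
    - [0,0,0]
    - [0,0,0]
    - [0,0,0]
    - [0,0,0]
    - [0,0,0]
    - [0,0,0]
    - [0,0,0]
    - [0,0,0]
  grip: 40

```text
time: 27.75
ee_pos: [0.6188, -0.0148, 0.1387]
tcp_rot: [0.0, 0.997, -0.083, 0.0]
ft_force: [1.0, -0.3, -0.3]
width: 0.04
finger_force: 0.0
```

```bash
python3 -c "
from h import *
bolts();s=sense();print(s['ee_pos'],s['tcp_rot'])"
```

```text
top 0.74 ctr [ 422.1 -380.5] -2.8 0.193
top 0.49 ctr [621.   -9.8] -0.3 0.574
side 0.63 ctr [ 420.6 -378.6] -2.9 0.061
side 0.6 ctr [625.   -8.8] 173.7 0.379
[ 0.61954306 -0.01488068  0.13845838] [ 2.84901550e-04  9.96584615e-01 -8.25534855e-02  1.98637560e-03]
```

drive_tool:
  offset:
    - [-8,-15,10]
    - [-16,-30,10]
    - [-22,-40,0]
    - [-22,-40,0]
    - [-22,-40,0]
    - [-22,-40,0]
    - [-22,-40,0]
    - [-22,-40,0]
  dr:
    - [0,0,1.5]
    - [0,0,1.5]
    - [0,0,1.5]
    - [0,0,1.5]
    - [0,0,1.5]
    - [0,0,0]
    - [0,0,0]
    - [0,0,0]
  grip: 60

```text
time: 28.75
ee_pos: [0.461, -0.3007, 0.1552]
tcp_rot: [-0.001, 1.0, -0.017, -0.001]
ft_force: [0.9, -0.2, 0.9]
width: 0.0601
finger_force: 0.0
```

drive_tool:
  offset:
    - [-22,-40,0]
    - [-14,-28,-20]
    - [-6,-11,-30]
    - [0,0,-30]
    - [0,0,-20]
    - [0,0,0]
    - [0,0,0]
    - [0,0,0]
  dr:
    - [0,0,0]
    - [0,0,0]
    - [0,0,0]
    - [0,0,0]
    - [0,0,0]
    - [0,0,0]
    - [0,0,0]
    - [0,0,0]

```text
time: 29.55
ee_pos: [0.4212, -0.379, 0.0573]
tcp_rot: [0.001, 1.0, -0.017, 0.001]
ft_force: [0.6, -0.3, -0.8]
width: 0.0599
finger_force: 0.0
```

drive_tool:
  offset:
    - [0,0,-15]
    - [0,0,-18]
    - [0,0,-10]
    - [0,0,-6]
    - [0,0,-3]
    - [0,0,0]
    - [0,0,0]
    - [0,0,0]
  dr:
    - [0,0,0]
    - [0,0,0]
    - [0,0,0]
    - [0,0,0]
    - [0,0,0]
    - [0,0,0]
    - [0,0,0]
    - [0,0,0]

```text
time: 30.35
ee_pos: [0.421, -0.3789, 0.0049]
tcp_rot: [0.0, 1.0, -0.017, 0.0]
ft_force: [0.2, -0.7, -0.1]
width: 0.0599
finger_force: 0.0
```

drive_tool:
  offset:
    - [0,0,0]
    - [0,0,0]
    - [0,0,0]
    - [0,0,0]
    - [0,0,0]
    - [0,0,0]
    - [0,0,0]
    - [0,0,0]
  dr:
    - [0,0,0]
    - [0,0,0]
    - [0,0,0]
    - [0,0,0]
    - [0,0,0]
    - [0,0,0]
    - [0,0,0]
    - [0,0,0]
  grip: 15

```text
time: 31.15
ee_pos: [0.4209, -0.3788, 0.0048]
tcp_rot: [0.0, 1.0, -0.017, 0.0]
ft_force: [-1.1, 0.6, 5.7]
width: 0.0194
finger_force: 78.2
```

drive_tool:
  offset:
    - [0,0,5]
    - [0,0,10]
    - [0,0,20]
    - [0,0,25]
    - [0,0,30]
    - [0,0,30]
    - [0,0,30]
    - [0,0,10]
  dr:
    - [0,0,0]
    - [0,0,0]
    - [0,0,0]
    - [0,0,0]
    - [0,0,0]
    - [0,0,0]
    - [0,0,0]
    - [0,0,0]

```text
time: 31.95
ee_pos: [0.4216, -0.3795, 0.1677]
tcp_rot: [0.002, 1.0, -0.017, 0.002]
ft_force: [0.1, -1.4, -4.3]
width: 0.0195
finger_force: 78.5
```

drive_tool:
  offset:
    - [9,20,0]
    - [14,30,0]
    - [19,41,0]
    - [19,41,0]
    - [19,41,0]
    - [19,41,0]
    - [19,41,0]
    - [19,41,0]
  dr:
    - [0,0,-1.5]
    - [0,0,-1.5]
    - [0,0,-1.5]
    - [0,0,-1.5]
    - [0,0,-1.5]
    - [0,0,0]
    - [0,0,0]
    - [0,0,0]

```text
time: 32.75
ee_pos: [0.5576, -0.0806, 0.1632]
tcp_rot: [-0.0, 0.997, -0.083, -0.001]
ft_force: [1.2, -1.9, -3.8]
width: 0.0195
finger_force: 78.6
```

drive_tool:
  offset:
    - [19,41,0]
    - [19,41,0]
    - [19,41,0]
    - [14,30,0]
    - [6,14,0]
    - [0,0,0]
    - [0,0,0]
    - [0,0,0]
  dr:
    - [0,0,0]
    - [0,0,0]
    - [0,0,0]
    - [0,0,0]
    - [0,0,0]
    - [0,0,0]
    - [0,0,0]
    - [0,0,0]

```text
time: 33.55
ee_pos: [0.6342, 0.083, 0.164]
tcp_rot: [0.0, 0.997, -0.083, -0.001]
ft_force: [-0.2, 0.4, -4.2]
width: 0.0189
finger_force: 78.7
```

drive_tool:
  offset:
    - [0,0,-15]
    - [0,0,-25]
    - [0,0,-25]
    - [0,0,-25]
    - [0,0,-25]
    - [0,0,-20]
    - [0,0,-12]
    - [0,0,-5]
  dr:
    - [0,0,0]
    - [0,0,0]
    - [0,0,0]
    - [0,0,0]
    - [0,0,0]
    - [0,0,0]
    - [0,0,0]
    - [0,0,0]

```text
time: 34.35
ee_pos: [0.6341, 0.0834, 0.0113]
tcp_rot: [0.0, 0.997, -0.083, -0.001]
ft_force: [-0.1, -0.3, -3.2]
width: 0.0193
finger_force: 78.8
```

drive_tool:
  offset:
    - [0,0,-1]
    - [0,0,0]
    - [0,0,0]
    - [0,0,0]
    - [0,0,0]
    - [0,0,0]
    - [0,0,0]
    - [0,0,0]
  dr:
    - [0,0,0]
    - [0,0,0]
    - [0,0,0]
    - [0,0,0]
    - [0,0,0]
    - [0,0,0]
    - [0,0,0]
    - [0,0,0]

```text
time: 35.15
ee_pos: [0.6347, 0.0844, 0.0113]
tcp_rot: [0.0, 0.997, -0.082, -0.0]
ft_force: [-0.1, -0.6, -4.0]
width: 0.0193
finger_force: 78.8
```

drive_tool:
  offset:
    - [0,0,0]
    - [0,0,0]
    - [0,0,0]
    - [0,0,0]
    - [0,0,15]
    - [0,0,30]
    - [0,0,40]
    - [0,0,40]
  dr:
    - [0,0,0]
    - [0,0,0]
    - [0,0,0]
    - [0,0,0]
    - [0,0,0]
    - [0,0,0]
    - [0,0,0]
    - [0,0,0]
  grip: 40

```text
time: 35.95
ee_pos: [0.6349, 0.0848, 0.1388]
tcp_rot: [-0.0, 0.997, -0.082, 0.001]
ft_force: [0.3, -0.3, -0.3]
width: 0.0402
finger_force: 0.0
```

drive_tool:
  offset:
    - [-20,10,20]
    - [-30,30,10]
    - [-30,40,10]
    - [-30,40,0]
    - [-30,45,0]
    - [-20,40,0]
    - [-10,30,0]
    - [0,10,0]
  dr:
    - [0,0,2]
    - [0,0,2]
    - [0,0,2]
    - [0,0,2]
    - [0,0,2]
    - [0,0,2]
    - [0,0,2]
    - [0,0,2]
  grip: 85

```text
time: 36.75
ee_pos: [0.4662, 0.3286, 0.1778]
tcp_rot: [-0.001, 0.998, 0.06, 0.001]
ft_force: [0.8, -0.4, -0.0]
width: 0.0854
finger_force: 0.0
```

Run:
```python
from h import *
s=sense();print(s['ee_pos'],s['tcp_rot'])
for n in('top','side'):
    d=snap(n,n+'1.png')
    for b in silhouettes(n,'flask'):
        if b['confidence']>.5: print(n,b['bbox'],b['confidence'],fit('flask',[.473,.335,.115],[(d,b['pixels'].astype(np.float32))]))
    print([(b['bbox'],b['confidence']) for b in boxes_of(n,'bolt1')])
a=cv2.imread('pics/top1.png')[100:400,120:520];cv2.imwrite('pics/e.png',cv2.resize(a,(800,600),interpolation=cv2.INTER_CUBIC))
```

```text
[0.46618387 0.32857792 0.17780164] [-9.75567084e-04  9.98209164e-01  5.98025477e-02  1.08120672e-03]
top [182.4, 233.1, 210.1, 304.5] 0.96 (array([472.3, 334.7,   6.1]), np.float64(0.201))
[([284.4, 183.5, 310.4, 225.1], 0.9), ([322.4, 191.0, 344.8, 232.7], 0.62)]
side [209.7, 207.3, 264.0, 242.5] 0.85 (array([473.6, 336.9,   7. ]), np.float64(0.055))
[([331.2, 242.9, 364.1, 260.6], 0.82), ([314.3, 221.6, 345.1, 244.0], 0.62)]
```

View pics/e.png

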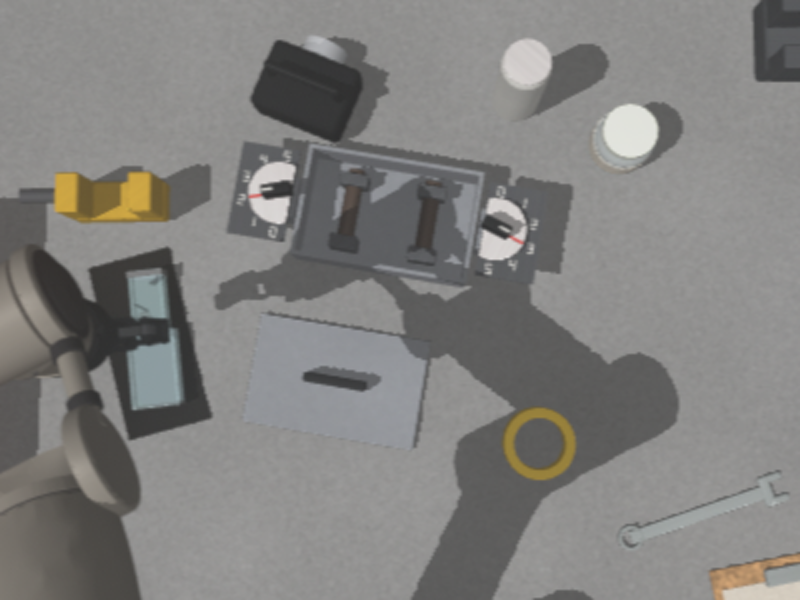

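Both bolts lie in the box, at crop (350,210) and (430,220), and both dials show their codes with the lid on the table at (335,380). I'll take the flask next.

drive_tool:
  offset:
    - [-10,3,-20]
    - [-10,0,-30]
    - [-8,0,-30]
    - [0,0,-30]
    - [0,0,-30]
    - [0,0,-20]
    - [0,0,-10]
    - [0,0,-6]
  dr:
    - [0,0,-0.4]
    - [0,0,0]
    - [0,0,0]
    - [0,0,0]
    - [0,0,0]
    - [0,0,0]
    - [0,0,0]
    - [0,0,0]

```text
time: 37.85
ee_pos: [0.44, 0.3274, -0.0005]
tcp_rot: [0.0, 0.999, 0.053, -0.0]
ft_force: [0.5, 1.5, 0.0]
width: 0.0851
finger_force: 0.0
```

drive_tool:
  offset:
    - [0,0,-1]
    - [0,0,0]
    - [0,0,0]
    - [0,0,0]
    - [0,0,0]
    - [0,0,0]
    - [0,0,0]
    - [0,0,0]
  dr:
    - [0,0,0]
    - [0,0,0]
    - [0,0,0]
    - [0,0,0]
    - [0,0,0]
    - [0,0,0]
    - [0,0,0]
    - [0,0,0]

```text
time: 38.65
ee_pos: [0.4396, 0.3283, -0.0008]
tcp_rot: [0.0, 0.999, 0.054, 0.0]
ft_force: [0.5, 0.4, 0.0]
width: 0.0852
finger_force: 0.0
```

drive_tool:
  offset:
    - [0,0,0]
    - [0,0,0]
    - [0,0,0]
    - [0,0,0]
    - [0,0,0]
    - [0,0,0]
    - [0,0,0]
    - [0,0,0]
  dr:
    - [0,0,0]
    - [0,0,0]
    - [0,0,0]
    - [0,0,0]
    - [0,0,0]
    - [0,0,0]
    - [0,0,0]
    - [0,0,0]
  grip: 50
  newtons: 80

```text
time: 39.45
ee_pos: [0.4399, 0.3285, -0.0003]
tcp_rot: [-0.0, 0.999, 0.054, 0.001]
ft_force: [-0.3, 0.8, 5.3]
width: 0.0586
finger_force: 86.3
```

drive_tool:
  offset:
    - [0,0,4]
    - [0,0,10]
    - [0,0,20]
    - [0,0,26]
    - [0,0,30]
    - [0,0,30]
    - [0,0,30]
    - [0,0,16]
  dr:
    - [0,0,0]
    - [0,0,0]
    - [0,0,0]
    - [0,0,0]
    - [0,0,0]
    - [0,0,0]
    - [0,0,0]
    - [0,0,0]

```text
time: 40.25
ee_pos: [0.4401, 0.3286, 0.1682]
tcp_rot: [-0.001, 0.999, 0.054, 0.002]
ft_force: [-0.0, 0.7, -2.0]
width: 0.0588
finger_force: 86.0
```

drive_tool:
  offset:
    - [2,-14,0]
    - [4,-24,0]
    - [6,-34,0]
    - [6,-36,0]
    - [6,-36,0]
    - [6,-36,0]
    - [5,-34,0]
    - [5,-28,0]
  dr:
    - [0,0,-2]
    - [0,0,-2]
    - [0,0,-2]
    - [0,0,-2]
    - [0,0,-2]
    - [0,0,-2]
    - [0,0,-2]
    - [0,0,-2]

```text
time: 41.05
ee_pos: [0.4784, 0.0836, 0.1639]
tcp_rot: [0.0, 0.996, -0.088, -0.001]
ft_force: [0.2, 0.5, -2.1]
width: 0.0585
finger_force: 86.0
```

drive_tool:
  offset:
    - [4,-20,0]
    - [1,-8,0]
    - [0,0,0]
    - [0,0,0]
    - [0,0,0]
    - [0,0,0]
    - [0,0,0]
    - [0,0,0]
  dr:
    - [0,0,0]
    - [0,0,0]
    - [0,0,0]
    - [0,0,0]
    - [0,0,0]
    - [0,0,0]
    - [0,0,0]
    - [0,0,0]

```text
time: 41.85
ee_pos: [0.4845, 0.0587, 0.1652]
tcp_rot: [0.0, 0.996, -0.086, 0.0]
ft_force: [-0.4, 0.0, -2.0]
width: 0.0585
finger_force: 86.0
```

```bash
python3 -c "
from h import *
s=sense();print(s['ee_pos'],s['tcp_rot'],s['ft_force'],s['width'],s['q'])
snap('side','f.png');a=cv2.imread('pics/f.png')[120:320,180:460];cv2.imwrite('pics/f2.png',cv2.resize(a,(784,560),interpolation=cv2.INTER_CUBIC))"
```

```text
[0.48450835 0.05868753 0.16515103] [ 2.75226370e-05  9.96326600e-01 -8.56347147e-02  1.80046171e-05] [-0.38025551  0.03509983 -2.01256845] 0.05846234653643285 [-3.66102407e-02  3.42395785e-01  1.72283973e+00 -6.44694641e-05
  1.07632387e+00  1.70569613e+00]
```

View pics/f2.png

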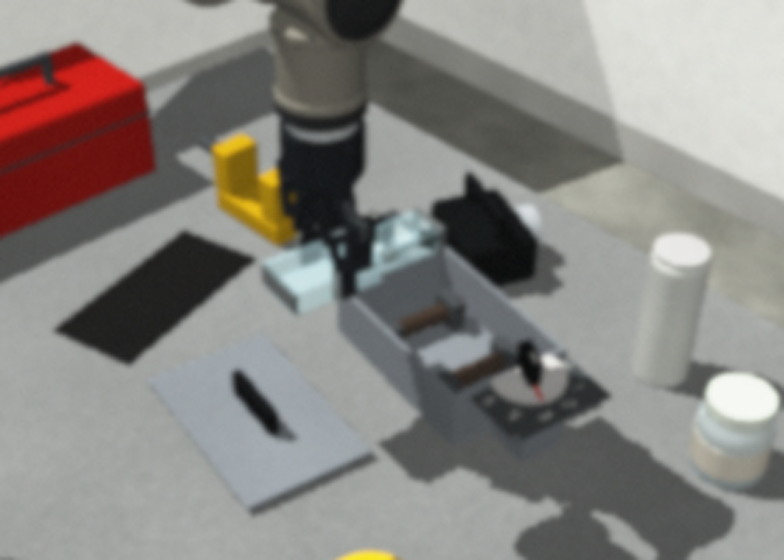

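The flask is held level with its neck over the box's front wall, at crop (420,235), and the lid and box are undisturbed. Tip and roll it next.

drive_tool:
  offset:
    - [0,0,-5.6]
    - [0,0,-5.6]
    - [0,0,-5.6]
    - [0,0,-5.6]
    - [0,0,-5.6]
    - [0,0,-5.6]
    - [0,0,-5.6]
    - [0,0,-5.6]
  dr:
    - [0.41,2.47,0]
    - [0.41,2.47,0]
    - [0.41,2.47,0]
    - [0.41,2.47,0]
    - [0.41,2.47,0]
    - [0.41,2.47,0]
    - [0.41,2.47,0]
    - [0.41,2.47,0]

```text
time: 42.7
ee_pos: [0.4848, 0.0583, 0.1201]
tcp_rot: [-0.014, 0.981, -0.085, -0.174]
ft_force: [-0.3, 0.6, -2.1]
width: 0.0588
finger_force: 86.0
```

drive_tool:
  offset:
    - [0.3,1,0.3]
    - [0.3,1,0.3]
    - [0.3,1,0.3]
    - [0.3,1,0.3]
    - [0.3,1,0.3]
    - [0.3,1,0.3]
    - [0.3,1,0.3]
    - [0,1,0]
  dr:
    - [3.48,-0.58,-1.28]
    - [3.48,-0.58,-1.28]
    - [3.48,-0.58,-1.28]
    - [3.48,-0.58,-1.28]
    - [3.48,-0.58,-1.28]
    - [3.48,-0.58,-1.28]
    - [3.48,-0.58,-1.28]
    - [3.48,-0.58,-1.28]

```text
time: 43.5
ee_pos: [0.4871, 0.066, 0.1225]
tcp_rot: [-0.268, 0.944, -0.126, -0.147]
ft_force: [-0.0, -0.1, -3.2]
width: 0.0586
finger_force: 86.3
```

drive_tool:
  offset:
    - [0,0,0]
    - [0,0,0]
    - [0,0,0]
    - [0,0,0]
    - [0,0,0]
    - [0,0,0]
    - [0,0,0]
    - [0,0,0]
  dr:
    - [0,0,0]
    - [0,0,0]
    - [0,0,0]
    - [0,0,0]
    - [0,0,0]
    - [0,0,0]
    - [0,0,0]
    - [0,0,0]

```text
time: 44.3
ee_pos: [0.4867, 0.0663, 0.1224]
tcp_rot: [-0.267, 0.944, -0.126, -0.147]
ft_force: [-0.1, -0.2, -1.8]
width: 0.0588
finger_force: 86.1
```

```bash
python3 -c "
from h import *
s=sense();r=rot(s['tcp_rot']).as_matrix();print(s['ee_pos'],r.round(2),s['ft_force'],s['width'],s['q'])
T=snap('top','g.png')
for q in ('ball_center','flask_mouth'): print(q,[(b['bbox'],b['confidence']) for b in boxes_of('top',q)][:3])
a=cv2.imread('pics/g.png')[140:260,220:400];cv2.imwrite('pics/g2.png',cv2.resize(a,(720,480),interpolation=cv2.INTER_CUBIC))"
```

```text
[0.4866881  0.06629983 0.12244222] [[ 0.92 -0.32 -0.21]
 [-0.16 -0.83  0.54]
 [-0.35 -0.47 -0.81]] [-0.09057424 -0.21127298 -1.83656422] 0.058754776898291956 [-0.32158743  0.59106077  1.62600435  0.47379181  1.37587517  1.31343221]
ball_center []
flask_mouth [([284.1, 211.7, 320.1, 286.7], 0.56)]
```

View pics/g2.png

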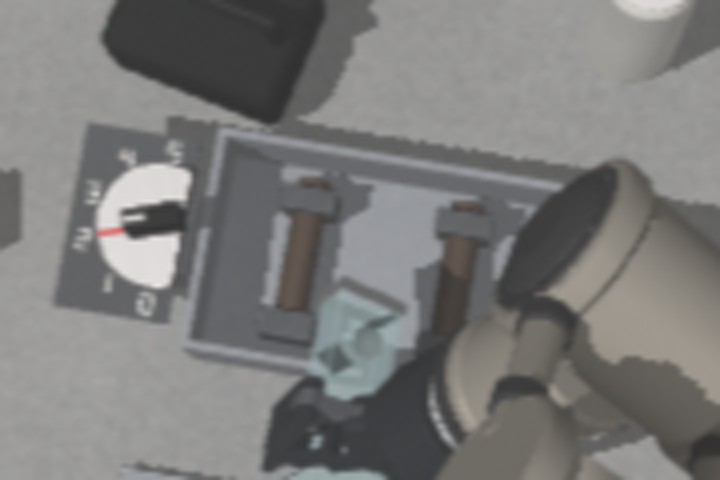

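The mouth is inside the box outline at crop (365,295), with the ball at (370,340) lying past the first barb. Now I'll roll it the other way.

drive_tool:
  offset:
    - [-0.3,-2.1,0]
    - [-0.3,-2.1,0]
    - [-0.3,-2.1,0]
    - [-0.3,-2.1,0]
    - [-0.3,-2.1,0]
    - [-0.3,-2.1,0]
    - [-0.3,-2.1,0]
    - [-0.3,-2.1,0]
  dr:
    - [-6.95,1.16,2.57]
    - [-6.95,1.16,2.57]
    - [-6.95,1.16,2.57]
    - [-6.95,1.16,2.57]
    - [-6.95,1.16,2.57]
    - [-6.95,1.16,2.57]
    - [-6.95,1.16,2.57]
    - [-6.95,1.16,2.57]

```text
time: 45.25
ee_pos: [0.4848, 0.0498, 0.123]
tcp_rot: [0.243, 0.951, -0.036, -0.187]
ft_force: [0.1, -0.1, -2.1]
width: 0.0589
finger_force: 86.2
```

drive_tool:
  offset:
    - [0,0,0]
    - [0,0,0]
    - [0,0,0]
    - [0,0,0]
    - [0,0,0]
    - [0,0,0]
    - [0,0,0]
    - [0,0,0]
  dr:
    - [0,0,0]
    - [0,0,0]
    - [0,0,0]
    - [0,0,0]
    - [0,0,0]
    - [0,0,0]
    - [0,0,0]
    - [0,0,0]

```text
time: 46.05
ee_pos: [0.4843, 0.0494, 0.1225]
tcp_rot: [0.241, 0.952, -0.037, -0.188]
ft_force: [-0.1, 0.9, -1.7]
width: 0.0589
finger_force: 86.3
```

```bash
python3 -c "
from h import *
s=sense();r=rot(s['tcp_rot']).as_matrix();print(s['ee_pos'],r.round(2),s['ft_force'],s['width'])
T=snap('top','i.png')
a=cv2.imread('pics/i.png')[150:260,240:390]
print([(b['bbox'],b['confidence']) for b in boxes_of('top','ball_center')][:3])
snap('side','j.png');b=cv2.imread('pics/j.png')[170:290,250:410]
print([(b['bbox'],b['confidence']) for b in boxes_of('side','ball_center')][:3])
f=lambda x:cv2.resize(x,(400,290),interpolation=cv2.INTER_CUBIC)
cv2.imwrite('pics/k.png',np.hstack([f(a),f(b)]))"
```

```text
[0.48428689 0.04936481 0.12246467] [[ 0.93  0.02 -0.38]
 [-0.16 -0.88 -0.44]
 [-0.34  0.47 -0.81]] [-0.06332604  0.93584241 -1.73184607] 0.05886535826018955
[([247.3, 115.9, 301.5, 171.1], 0.55), ([374.6, 303.1, 409.0, 339.7], 0.43)]
[]
```

View pics/k.png

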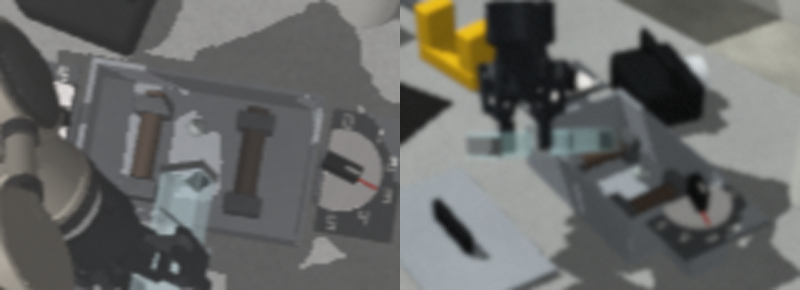

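A bright round spot at left-crop (195,125), on the box floor, looks like the ball. I'll level the flask and check.

drive_tool:
  offset:
    - [0,1,0]
    - [0,1,0]
    - [0,1,0]
    - [0,1,0]
    - [0,1,0]
    - [0,1,0]
    - [0,1,0]
    - [0,1,0]
  dr:
    - [3.48,-0.58,-1.28]
    - [3.48,-0.58,-1.28]
    - [3.48,-0.58,-1.28]
    - [3.48,-0.58,-1.28]
    - [3.48,-0.58,-1.28]
    - [3.48,-0.58,-1.28]
    - [3.48,-0.58,-1.28]
    - [3.48,-0.58,-1.28]

```text
time: 47.05
ee_pos: [0.4843, 0.0575, 0.1226]
tcp_rot: [-0.015, 0.981, -0.084, -0.173]
ft_force: [-0.1, 0.4, -2.2]
width: 0.0589
finger_force: 86.3
```

drive_tool:
  offset:
    - [0,0,5.6]
    - [0,0,5.6]
    - [0,0,5.6]
    - [0,0,5.6]
    - [0,0,5.6]
    - [0,0,5.6]
    - [0,0,5.6]
    - [0,0,5.6]
  dr:
    - [-0.41,-2.47,0]
    - [-0.41,-2.47,0]
    - [-0.41,-2.47,0]
    - [-0.41,-2.47,0]
    - [-0.41,-2.47,0]
    - [-0.41,-2.47,0]
    - [-0.41,-2.47,0]
    - [-0.41,-2.47,0]

```text
time: 47.85
ee_pos: [0.484, 0.0574, 0.1675]
tcp_rot: [-0.0, 0.996, -0.085, 0.001]
ft_force: [-0.4, -0.0, -1.2]
width: 0.0586
finger_force: 86.3
```

drive_tool:
  offset:
    - [-3,14,0]
    - [-4,24,0]
    - [-6,34,0]
    - [-6,36,0]
    - [-6,36,0]
    - [-6,36,0]
    - [-5,34,0]
    - [-5,28,0]
  dr:
    - [0,0,2]
    - [0,0,2]
    - [0,0,2]
    - [0,0,2]
    - [0,0,2]
    - [0,0,2]
    - [0,0,2]
    - [0,0,2]

```text
time: 48.65
ee_pos: [0.4421, 0.302, 0.1668]
tcp_rot: [-0.0, 0.998, 0.056, -0.001]
ft_force: [-0.4, -0.3, -2.2]
width: 0.0589
finger_force: 86.1
```

```bash
python3 -c "
from h import *
s=sense();r=rot(s['tcp_rot']).as_matrix();print(s['ee_pos'],r.round(3),s['ft_force'],s['width'])
T=snap('top','i.png')
a=cv2.imread('pics/i.png')[165:255,240:390]
print([(b['bbox'],b['confidence']) for b in boxes_of('top','ball_center')][:3])
cv2.imwrite('pics/l.png',cv2.resize(a,(750,450),interpolation=cv2.INTER_CUBIC))"
```

```text
[0.44206681 0.30195456 0.16682617] [[ 0.994  0.113 -0.002]
 [ 0.113 -0.994  0.   ]
 [-0.002 -0.001 -1.   ]] [-0.40486274 -0.27138964 -2.16155564] 0.05891513358818104
[]
```

View pics/l.png

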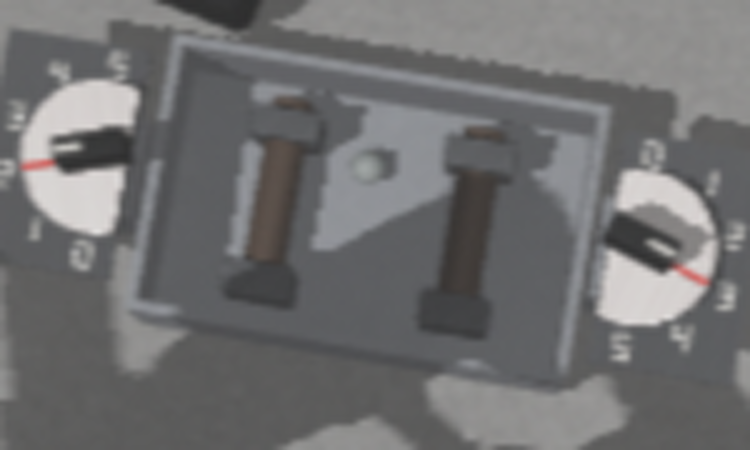

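The ball lies on the box floor at crop (370,165), between the bolts. Now the flask goes back to its mat.

drive_tool:
  offset:
    - [-1,18,0]
    - [-1,8.5,-10]
    - [0,0,-25]
    - [0,0,-30]
    - [0,0,-30]
    - [0,0,-30]
    - [0,0,-25]
    - [0,0,-10]
  dr:
    - [0,0,0]
    - [0,0,0]
    - [0,0,0]
    - [0,0,0]
    - [0,0,0]
    - [0,0,0]
    - [0,0,0]
    - [0,0,0]

```text
time: 49.55
ee_pos: [0.4394, 0.3245, 0.0041]
tcp_rot: [0.001, 0.999, 0.054, -0.003]
ft_force: [-0.5, 0.3, -2.4]
width: 0.0587
finger_force: 86.5
```

drive_tool:
  offset:
    - [0,0,-3]
    - [0,0,-2]
    - [0,0,-1]
    - [0,0,0]
    - [0,0,0]
    - [0,0,0]
    - [0,0,0]
    - [0,0,0]
  dr:
    - [0,0,0]
    - [0,0,0]
    - [0,0,0]
    - [0,0,0]
    - [0,0,0]
    - [0,0,0]
    - [0,0,0]
    - [0,0,0]

```text
time: 50.35
ee_pos: [0.4413, 0.326, 0.0014]
tcp_rot: [-0.0, 0.999, 0.054, -0.0]
ft_force: [-0.3, 0.1, -2.4]
width: 0.0586
finger_force: 86.5
```

drive_tool:
  offset:
    - [-0.5,1.5,-0.6]
    - [0,0,-0.6]
    - [0,0,-0.4]
    - [0,0,0]
    - [0,0,0]
    - [0,0,0]
    - [0,0,0]
    - [0,0,0]
  dr:
    - [0,0,0]
    - [0,0,0]
    - [0,0,0]
    - [0,0,0]
    - [0,0,0]
    - [0,0,0]
    - [0,0,0]
    - [0,0,0]

```text
time: 51.15
ee_pos: [0.4408, 0.3275, -0.0003]
tcp_rot: [-0.0, 0.999, 0.054, -0.0]
ft_force: [-1.8, 0.5, 1.7]
width: 0.0585
finger_force: 86.6
```

drive_tool:
  offset:
    - [0,0,0]
    - [0,0,0]
    - [0,0,0]
    - [0,0,0]
    - [0,0,0]
    - [0,0,0]
    - [0,0,5]
    - [0,0,10]
  dr:
    - [0,0,0]
    - [0,0,0]
    - [0,0,0]
    - [0,0,0]
    - [0,0,0]
    - [0,0,0]
    - [0,0,0]
    - [0,0,0]
  grip: 85

```text
time: 51.95
ee_pos: [0.4404, 0.3272, 0.0146]
tcp_rot: [-0.0, 0.999, 0.054, -0.001]
ft_force: [-0.2, 0.2, -0.7]
width: 0.0847
finger_force: 0.0
```

drive_tool:
  offset:
    - [0,0,20]
    - [0,0,30]
    - [0,0,30]
    - [0,0,30]
    - [0,-20,10]
    - [-5,-35,0]
    - [-5,-35,0]
    - [-5,-35,0]
  dr:
    - [0,0,0]
    - [0,0,0]
    - [0,0,0]
    - [0,0,0]
    - [0,0,8]
    - [0,0,8]
    - [0,0,8]
    - [0,0,8]

```text
time: 52.75
ee_pos: [0.4255, 0.2014, 0.1357]
tcp_rot: [-0.0, 0.944, 0.331, 0.001]
ft_force: [0.2, -0.5, -0.7]
width: 0.0853
finger_force: 0.0
```

drive_tool:
  offset:
    - [-5,-35,0]
    - [-2,-35,0]
    - [0,-25,0]
    - [0,-8,0]
    - [0,0,0]
    - [0,0,0]
    - [0,0,0]
    - [0,0,0]
  dr:
    - [0,0,8]
    - [0,0,8]
    - [0,0,8]
    - [0,0,8]
    - [0,0,8]
    - [0,0,2.6]
    - [0,0,0]
    - [0,0,0]
  grip: 50

```text
time: 53.55
ee_pos: [0.4189, 0.0995, 0.1352]
tcp_rot: [0.0, 0.762, 0.648, 0.0]
ft_force: [0.5, -0.5, -0.3]
width: 0.0504
finger_force: 0.0
```

Run:
```python
from h import *
s=sense();r=rot(s['tcp_rot']).as_matrix();print(s['ee_pos'],np.degrees(np.arctan2(r[1,1],r[0,1])))
M['lid']=[B(-70,70,-110,110,5,11),B(-6,6,-40,40,11,41)]
for n in('top','side'):
    d=snap(n,n+'2.png')
    for q,p in(('flask',[.473,.335,.115]),('lid',[.42,.1,-.165])):
        for b in silhouettes(n,q)[:1]:
            print(n,q,b['bbox'],b['confidence'],fit(q,p,[(d,b['pixels'].astype(np.float32))]))
```

```text
[0.41889087 0.09949774 0.13517143] -9.243531830932607
top flask [183.1, 231.2, 212.3, 302.1] 0.77 (array([474.6, 331. ,   7.5]), np.float64(0.044))
top lid [248.3, 258.2, 333.9, 327.0] 0.84 (array([420.1,  99.1,  -9.5]), np.float64(0.655))
side flask [213.4, 215.4, 248.7, 242.7] 0.6 (array([472.5, 334.9,  10.3]), np.float64(0.366))
side lid [234.1, 239.2, 312.2, 306.1] 0.93 (array([418.7, 102.9,  -9.2]), np.float64(0.03))
```

drive_tool:
  offset:
    - [0,0,-15]
    - [0,0,-25]
    - [0,0,-25]
    - [0,0,-25]
    - [0,0,-18]
    - [0,0,-8]
    - [0,0,-3]
    - [0,0,0]
  dr:
    - [0,0,0]
    - [0,0,0]
    - [0,0,0]
    - [0,0,0]
    - [0,0,0]
    - [0,0,0]
    - [0,0,0]
    - [0,0,0]

```text
time: 54.65
ee_pos: [0.419, 0.0995, 0.0158]
tcp_rot: [-0.0, 0.761, 0.648, -0.0]
ft_force: [0.2, -0.7, -0.6]
width: 0.0501
finger_force: 0.0
```

drive_tool:
  offset:
    - [0,0,0]
    - [0,0,0]
    - [0,0,0]
    - [0,0,0]
    - [0,0,0]
    - [0,0,0]
    - [0,0,0]
    - [0,0,0]
  dr:
    - [0,0,0]
    - [0,0,0]
    - [0,0,0]
    - [0,0,0]
    - [0,0,0]
    - [0,0,0]
    - [0,0,0]
    - [0,0,0]
  grip: 4

```text
time: 55.45
ee_pos: [0.4193, 0.0995, 0.0165]
tcp_rot: [0.0, 0.761, 0.648, 0.0]
ft_force: [-0.7, -0.1, 6.3]
width: 0.0106
finger_force: 78.8
```

drive_tool:
  offset:
    - [0,0,4]
    - [0,0,10]
    - [0,0,20]
    - [0,0,25]
    - [0,0,30]
    - [0,0,30]
    - [0,0,20]
    - [0,0,0]
  dr:
    - [0,0,0]
    - [0,0,0]
    - [0,0,0]
    - [0,0,0]
    - [0,0,0]
    - [0,0,0]
    - [0,0,0]
    - [0,0,0]

```text
time: 56.25
ee_pos: [0.4202, 0.0996, 0.1574]
tcp_rot: [0.002, 0.761, 0.648, 0.002]
ft_force: [-0.9, -0.3, -4.2]
width: 0.0106
finger_force: 78.4
```

drive_tool:
  offset:
    - [15,-5,0]
    - [30,-10,0]
    - [35,-10,0]
    - [35,-10,0]
    - [35,-10,0]
    - [30,-10,0]
    - [20,-10,0]
    - [5,0,0]
  dr:
    - [0,0,0]
    - [0,0,0]
    - [0,0,0]
    - [0,0,0]
    - [0,0,0]
    - [0,0,0]
    - [0,0,0]
    - [0,0,0]

```text
time: 57.05
ee_pos: [0.6247, 0.033, 0.1523]
tcp_rot: [-0.001, 0.762, 0.648, -0.001]
ft_force: [-0.5, 0.6, -3.5]
width: 0.0106
finger_force: 78.6
```

drive_tool:
  offset:
    - [0,0,0]
    - [0,0,0]
    - [0,0,0]
    - [0,0,0]
    - [0,0,0]
    - [0,0,0]
    - [0,0,0]
    - [0,0,0]
  dr:
    - [0,0,0]
    - [0,0,0]
    - [0,0,0]
    - [0,0,0]
    - [0,0,0]
    - [0,0,0]
    - [0,0,0]
    - [0,0,0]

```text
time: 57.85
ee_pos: [0.6237, 0.0345, 0.1547]
tcp_rot: [-0.0, 0.761, 0.648, -0.0]
ft_force: [0.4, -0.2, -3.8]
width: 0.0105
finger_force: 78.6
```

drive_tool:
  offset:
    - [0.5,0,-10]
    - [0,0,-16]
    - [0,0,-16]
    - [0,0,-14]
    - [0,0,-8]
    - [0,0,-5]
    - [0,0,-3]
    - [0,0,-2]
  dr:
    - [0,0,0]
    - [0,0,0]
    - [0,0,0]
    - [0,0,0]
    - [0,0,0]
    - [0,0,0]
    - [0,0,0]
    - [0,0,0]

```text
time: 58.65
ee_pos: [0.6247, 0.0344, 0.081]
tcp_rot: [0.0, 0.761, 0.648, 0.0]
ft_force: [-0.2, -1.3, -0.1]
width: 0.0105
finger_force: 79.2
```

drive_tool:
  offset:
    - [0,0,-1]
    - [0,0,-1]
    - [0,0,-1]
    - [0,0,-0.5]
    - [0,0,0]
    - [0,0,0]
    - [0,0,0]
    - [0,0,0]
  dr:
    - [0,0,0]
    - [0,0,0]
    - [0,0,0]
    - [0,0,0]
    - [0,0,0]
    - [0,0,0]
    - [0,0,0]
    - [0,0,0]

```text
time: 59.45
ee_pos: [0.6246, 0.0343, 0.0773]
tcp_rot: [0.0, 0.761, 0.648, -0.0]
ft_force: [3.3, -1.1, -2.5]
width: 0.0102
finger_force: 78.8
```

drive_tool:
  offset:
    - [0,0,-0.5]
    - [0,0,-0.5]
    - [0,0,0]
    - [0,0,0]
    - [0,0,0]
    - [0,0,0]
    - [0,0,0]
    - [0,0,0]
  dr:
    - [0,0,0]
    - [0,0,0]
    - [0,0,0]
    - [0,0,0]
    - [0,0,0]
    - [0,0,0]
    - [0,0,0]
    - [0,0,0]

```text
time: 60.25
ee_pos: [0.6246, 0.0345, 0.0766]
tcp_rot: [0.0, 0.761, 0.648, 0.0]
ft_force: [2.5, -0.7, 3.2]
width: 0.0102
finger_force: 79.6
```

drive_tool:
  offset:
    - [0,0,0]
    - [0,0,0]
    - [0,0,0]
    - [0,0,0]
    - [0,0,15]
    - [0,0,30]
    - [0,0,30]
    - [0,0,15]
  dr:
    - [0,0,0]
    - [0,0,0]
    - [0,0,0]
    - [0,0,0]
    - [0,0,0]
    - [0,0,0]
    - [0,0,0]
    - [0,0,0]
  grip: 40
  newtons: 40

```text
time: 61.05
ee_pos: [0.6251, 0.0345, 0.1689]
tcp_rot: [0.001, 0.761, 0.648, 0.001]
ft_force: [0.5, -0.4, 0.0]
width: 0.0399
finger_force: 0.0
```

drive_tool:
  offset:
    - [-15,-20,0]
    - [-30,-30,0]
    - [-30,-40,0]
    - [-30,-40,0]
    - [-30,-40,0]
    - [-20,-30,0]
    - [0,0,0]
    - [0,0,0]
  dr:
    - [0,0,0]
    - [0,0,0]
    - [0,0,0]
    - [0,0,0]
    - [0,0,0]
    - [0,0,0]
    - [0,0,0]
    - [0,0,0]

```text
time: 61.85
ee_pos: [0.469, -0.166, 0.1663]
tcp_rot: [-0.0, 0.762, 0.648, -0.0]
ft_force: [-0.1, 0.4, 0.5]
width: 0.0398
finger_force: 0.0
```

Run:
```python
from h import *
s=sense();print(s['ee_pos'],s['tcp_rot'])
for n in('top','side'):
    d=snap(n,n+'3.png')
    for b in silhouettes(n,'lid')[:1]:
        print(n,b['bbox'],b['confidence'],fit('lid',[.627,.034,-.166],[(d,b['pixels'].astype(np.float32))]))
f=lambda x:cv2.resize(x,(400,300),interpolation=cv2.INTER_CUBIC)
cv2.imwrite('pics/m.png',np.hstack([f(cv2.imread('pics/top3.png')[150:262,238:388]),f(cv2.imread('pics/side3.png')[180:292,280:430])]))
```

```text
[ 0.46898338 -0.16603638  0.16626791] [-2.21037250e-04  7.62005508e-01  6.47570481e-01 -1.71684734e-04]
top [133.4, 186.8, 206.7, 213.9] 0.66 (array([627. ,  34. ,  -9.5]), np.float64(1.0))
side [300.6, 206.8, 379.0, 257.3] 0.95 (array([624.4,  43.7, -10.4]), np.float64(0.583))
```

View pics/m.png

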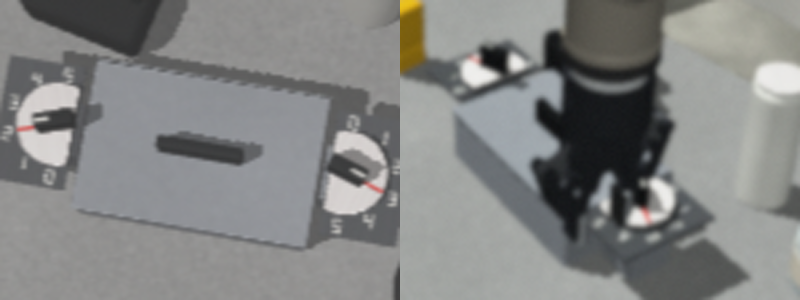

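The lid sits squarely in its opening, and the dials still show 2 and 3. Next, lock the right dial.

drive_tool:
  offset:
    - [15,8,0]
    - [25,12,0]
    - [30,15,0]
    - [30,15,0]
    - [25,12,0]
    - [11,6.5,0]
    - [0,0,0]
    - [0,0,0]
  dr:
    - [0,0,-3]
    - [0,0,-3]
    - [0,0,-3]
    - [0,0,-3]
    - [0,0,-3]
    - [0,0,-3.8]
    - [0,0,0]
    - [0,0,0]

```text
time: 62.85
ee_pos: [0.605, -0.0962, 0.1656]
tcp_rot: [-0.001, 0.856, 0.517, -0.001]
ft_force: [0.3, -0.1, 0.1]
width: 0.04
finger_force: 0.0
```

drive_tool:
  offset:
    - [0,0,-15]
    - [0,0,-20]
    - [0,0,-20]
    - [0,0,-15]
    - [0,0,-8]
    - [0,0,0]
    - [0,0,0]
    - [0,0,0]
  dr:
    - [0,0,0]
    - [0,0,0]
    - [0,0,0]
    - [0,0,0]
    - [0,0,0]
    - [0,0,0]
    - [0,0,0]
    - [0,0,0]

```text
time: 63.65
ee_pos: [0.6058, -0.0973, 0.0892]
tcp_rot: [0.0, 0.857, 0.515, 0.0]
ft_force: [-0.3, -0.4, -0.4]
width: 0.04
finger_force: 0.0
```

drive_tool:
  offset:
    - [0,0,0]
    - [0,0,0]
    - [0,0,0]
    - [0,0,0]
    - [0,0,0]
    - [0,0,0]
    - [0,0,0]
    - [0,0,0]
  dr:
    - [0,0,0]
    - [0,0,0]
    - [0,0,0]
    - [0,0,0]
    - [0,0,0]
    - [0,0,0]
    - [0,0,0]
    - [0,0,0]
  grip: 8

```text
time: 64.45
ee_pos: [0.6054, -0.097, 0.0889]
tcp_rot: [-0.0, 0.857, 0.515, -0.0]
ft_force: [-3.1, -0.4, 5.7]
width: 0.0131
finger_force: 39.9
```

drive_tool:
  offset:
    - [0,0,0]
    - [0,0,0]
    - [0,0,0]
    - [0,0,0]
    - [0,0,0]
    - [0,0,0]
    - [0,0,0]
    - [0,0,0]
  dr:
    - [0,0,7]
    - [0,0,7]
    - [0,0,7]
    - [0,0,7]
    - [0,0,7]
    - [0,0,7]
    - [0,0,7]
    - [0,0,7]

```text
time: 65.25
ee_pos: [0.605, -0.097, 0.0889]
tcp_rot: [-0.0, 0.513, 0.859, -0.0]
ft_force: [-4.1, 0.1, 6.2]
width: 0.0134
finger_force: 40.1
```

drive_tool:
  offset:
    - [0,0,0]
    - [0,0,0]
    - [0,0,0]
    - [0,0,0]
    - [0,0,0]
    - [0,0,0]
    - [0,0,0]
    - [0,0,0]
  dr:
    - [0,0,7]
    - [0,0,7]
    - [0,0,7]
    - [0,0,7]
    - [0,0,7]
    - [0,0,7]
    - [0,0,7]
    - [0,0,3.5]

```text
time: 66.05
ee_pos: [0.6048, -0.0972, 0.0889]
tcp_rot: [-0.0, 0.08, 0.997, -0.001]
ft_force: [-4.4, -0.5, 6.7]
width: 0.0132
finger_force: 40.2
```

drive_tool:
  offset:
    - [0,0,0]
    - [0,0,0]
    - [0,0,0]
    - [0,0,0]
    - [0,0,0]
    - [0,0,0]
    - [0,0,0]
    - [0,0,0]
  dr:
    - [0,0,0]
    - [0,0,0]
    - [0,0,0]
    - [0,0,0]
    - [0,0,0]
    - [0,0,0]
    - [0,0,0]
    - [0,0,0]

```text
time: 66.85
ee_pos: [0.6048, -0.0973, 0.0889]
tcp_rot: [-0.0, 0.082, 0.997, -0.001]
ft_force: [-3.8, -0.6, 7.7]
width: 0.0132
finger_force: 40.2
```

drive_tool:
  offset:
    - [0,0,0]
    - [0,0,0]
    - [0,0,0]
    - [0,0,10]
    - [0,0,20]
    - [0,0,25]
    - [0,0,20]
    - [0,0,0]
  dr:
    - [0,0,0]
    - [0,0,0]
    - [0,0,0]
    - [0,0,0]
    - [0,0,0]
    - [0,0,0]
    - [0,0,0]
    - [0,0,0]
  grip: 40

```text
time: 67.65
ee_pos: [0.6071, -0.0975, 0.167]
tcp_rot: [0.003, 0.082, 0.997, -0.001]
ft_force: [-0.4, 0.0, -0.6]
width: 0.0401
finger_force: 0.0
```

drive_tool:
  offset:
    - [4,22,0]
    - [6,36,0]
    - [6,38,0]
    - [6,38,0]
    - [6,38,0]
    - [6,38,0]
    - [5,33,0]
    - [4,20.5,0]
  dr:
    - [0,0,-8]
    - [0,0,-8]
    - [0,0,-8]
    - [0,0,-8]
    - [0,0,-8]
    - [0,0,-8]
    - [0,0,-8]
    - [0,0,-8]

```text
time: 68.45
ee_pos: [0.6478, 0.1693, 0.1622]
tcp_rot: [-0.001, 0.6, 0.8, -0.001]
ft_force: [0.8, -0.0, 0.4]
width: 0.0401
finger_force: 0.0
```

drive_tool:
  offset:
    - [0,0,0]
    - [0,0,-5]
    - [0,0,-20]
    - [0,0,-25]
    - [0,0,-20]
    - [0,0,-7]
    - [0,0,0]
    - [0,0,0]
  dr:
    - [0,0,-8]
    - [0,0,0]
    - [0,0,0]
    - [0,0,0]
    - [0,0,0]
    - [0,0,0]
    - [0,0,0]
    - [0,0,0]

```text
time: 69.25
ee_pos: [0.6488, 0.1662, 0.0869]
tcp_rot: [0.0, 0.652, 0.758, 0.0]
ft_force: [0.4, 0.2, -0.1]
width: 0.04
finger_force: 0.0
```

drive_tool:
  offset:
    - [0,0,0]
    - [0,0,0]
    - [0,0,0]
    - [0,0,0]
    - [0,0,0]
    - [0,0,0]
    - [0,0,0]
    - [0,0,0]
  dr:
    - [0,0,0]
    - [0,0,0]
    - [0,0,0]
    - [0,0,0]
    - [0,0,0]
    - [0,0,0]
    - [0,0,0]
    - [0,0,0]
  grip: 8

```text
time: 70.05
ee_pos: [0.6498, 0.1666, 0.0876]
tcp_rot: [0.001, 0.653, 0.758, 0.001]
ft_force: [4.9, 1.2, 5.4]
width: 0.0131
finger_force: 43.2
```

drive_tool:
  offset:
    - [0,0,0]
    - [0,0,0]
    - [0,0,0]
    - [0,0,0]
    - [0,0,0]
    - [0,0,0]
    - [0,0,0]
    - [0,0,0]
  dr:
    - [0,0,7]
    - [0,0,7]
    - [0,0,7]
    - [0,0,7]
    - [0,0,7]
    - [0,0,7]
    - [0,0,7]
    - [0,0,7]

```text
time: 70.85
ee_pos: [0.65, 0.1667, 0.0876]
tcp_rot: [0.002, 0.218, 0.976, 0.0]
ft_force: [5.7, 1.1, 4.9]
width: 0.013
finger_force: 43.1
```

drive_tool:
  offset:
    - [0,0,0]
    - [0,0,0]
    - [0,0,0]
    - [0,0,0]
    - [0,0,0]
    - [0,0,0]
    - [0,0,0]
    - [0,0,0]
  dr:
    - [0,0,7]
    - [0,0,7]
    - [0,0,2]
    - [0,0,0]
    - [0,0,0]
    - [0,0,0]
    - [0,0,0]
    - [0,0,0]

```text
time: 71.65
ee_pos: [0.65, 0.1667, 0.0876]
tcp_rot: [0.002, 0.082, 0.997, 0.0]
ft_force: [6.3, 0.8, 3.3]
width: 0.0132
finger_force: 43.1
```

drive_tool:
  offset:
    - [0,0,0]
    - [0,0,0]
    - [0,0,0]
    - [0,0,10]
    - [0,0,20]
    - [0,0,30]
    - [0,0,30]
    - [0,0,0]
  dr:
    - [0,0,0]
    - [0,0,0]
    - [0,0,0]
    - [0,0,0]
    - [0,0,0]
    - [0,0,0]
    - [0,0,0]
    - [0,0,0]
  grip: 40

```text
time: 72.45
ee_pos: [0.6505, 0.1668, 0.1821]
tcp_rot: [0.005, 0.082, 0.997, 0.001]
ft_force: [0.2, 0.5, 0.7]
width: 0.0402
finger_force: 0.0
```

drive_tool:
  offset:
    - [-20,0,10]
    - [-30,0,10]
    - [-40,0,0]
    - [-40,0,0]
    - [-40,0,0]
    - [-30,0,0]
    - [-20,0,0]
    - [0,0,0]
  dr:
    - [0,0,0]
    - [0,0,0]
    - [0,0,0]
    - [0,0,0]
    - [0,0,0]
    - [0,0,0]
    - [0,0,0]
    - [0,0,0]

```text
time: 73.25
ee_pos: [0.4258, 0.1665, 0.1964]
tcp_rot: [-0.001, 0.082, 0.997, -0.001]
ft_force: [-0.1, 1.0, -0.2]
width: 0.0397
finger_force: 0.0
```

Run:
```python
from h import *
s=sense();print(s['ee_pos'],s['tcp_rot'])
reds(); snap('top','n.png')
a=cv2.imread('pics/n.png')[100:400,120:520];cv2.imwrite('pics/o.png',cv2.resize(a,(800,600),interpolation=cv2.INTER_CUBIC))
```

```text
[0.42576519 0.16650339 0.19642065] [-5.97927800e-04  8.20348585e-02  9.96629149e-01 -5.13890367e-04]
17 [623. 172.] heading 171.1
12 [ 634. -102.] heading -10.1
```

View pics/o.png

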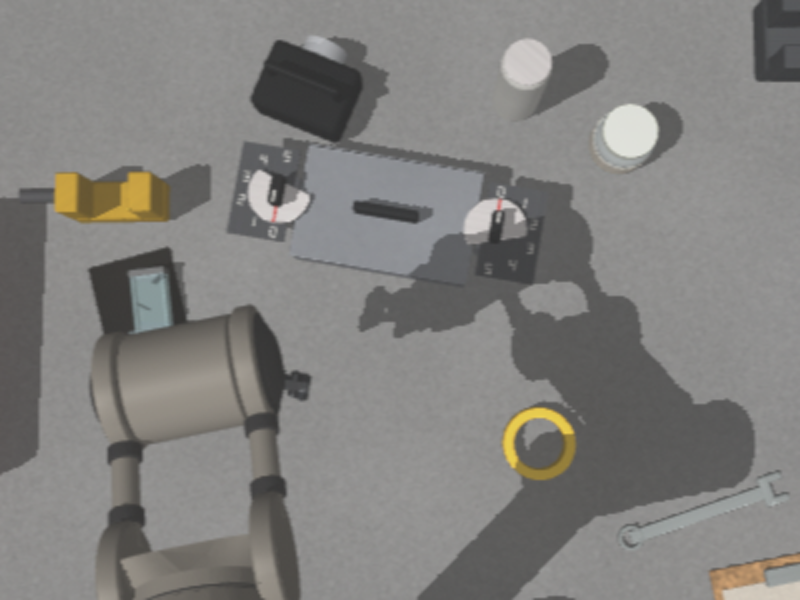

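Both red lines point to 0, at crop (275,218) and (500,203). The lid is seated, the flask is on its mat, and the other things haven't moved. I'll hand it in.

```bash
python3 -c "
from bench import *
print(job_done())"
```

```text
the job is handed in; nothing more can be done
None
```

I handed the job in at about 73 s: two bolts and the ball are in the box, the empty flask is back flat on its mat, and the lid is seated and locked with both dials at 0; the hand-in returned no verdict.

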